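Mount the grooved edge slicker upright in the vise

ROBOT

A 6-joint arm with a two-finger parallel gripper is mounted at the origin on the work surface; the furniture and walls round the work are solid. World frame = base frame: x ahead of the robot, y to its left, z up, the work surface at z = 0. Lengths are in m, angles in rad, forces in N, time in s.
With the tool pointing down it reaches from about 0.275 to 1 m from the base axis. Payload 8.4 kg.
Tool frame: the origin (TCP) lies at the very end of the fingers, on their centre line; the grasp point (between the pads) lies 19 mm behind it; z points along the fingers, y is the direction in which the jaws open and shut (so a half turn about z gives the same grasp; the last joint's range is limited). The gripper opens to 85 mm and grips with 20 to 120 N. Pads are 22 mm wide; open, the fingers measure 114 mm over their backs; the gripper's body (76 mm by 85 mm) begins 54 mm behind the grasp point. The pads swing forward as they close: fully open they stand 13 mm farther back than shut.
Start: joints at [-0.002, 0.353, 1.633, -0, 1.155, -0.002], TCP at [0.625, -0, 0.193] pointing down, gripper open.
Joint ranges: [-2.63, 2.63], [-0.92, 2.1], [0.06, 2.66], [-1.3, 4.44], [0, 2.69], [-3.02, 3.02]. Speed limits (rad/s): [2.22, 2.22, 2.79, 3.14, 3.14, 3.14].

INTERFACE

Orientations are given as a unit quaternion [w, x, y, z].
In Python, from plant import r gives the robot as it stands.
- The arm moves only by the shell command python3 -m inch 'ROWS' [FORCE]. ROWS is JSON, a list of rows, each a list of 3 entries, a list of its own where there are three numbers: the turn, a rotation vector about the tool's x, y, z in degrees, then the shift along the tool's x, y, z in mm, then the finger opening in mm, from 0 to 85.4. In form: [[[wx, wy, wz], [dx, dy, dz], hand], ...]. A call has 1 to 5 rows; each row is the pose to reach, as a shift and turn from the pose commanded when the call began, along the tool's axes at that moment; what a row does not reach only later rows make up. A row lasts 1/12 s, in which the tool goes at most 41.7 mm and 7.16 degrees, less where a joint would pass 70% of its speed; a pose out of reach is approached as far as the arm can. A call with a gripper value outside its range is refused whole. The fingers move at their own pace and stop on an object; FORCE is the grip in N (left out, the last holds). Time passes only in rows, so rows that repeat a pose let the fingers close. It gives the time, the measured TCP pose, the force and the opening at its end, in the units of the state.
- r.state(): the state, without advancing time (a new reading comes with each control period).
- r.capture(name): name is "scene" or "side" or "wrist"; returns a dict with "pixels" (400x640x3 uint8, red, green, blue), "mtx" (3x3 intrinsics, pixels), "k1" (the pictures are not rectified: a ray, as slopes to the right and down, at radius r is drawn at 1 + k1 r^2 times it, then the intrinsics apply), "extrinsics" (4x4, takes a point from world to camera coordinates). Camera axes: x right, y up, looking along -z (the intrinsics and any distortion apply to the point x, -y, -z); pixel columns grow to the right and rows downward; lengths in m; the calibration is good to about 2 mm. A picture is of the moment at which its call begins. There is no depth.
- r.sign_off(): hands the job in, once; it reports no verdict.
The state is a dict: "time_s": time; "q": joint angles; "dq": joint speeds; "effort": joint torques, N m; "eef_pos": TCP position; "eef_rot": TCP orientation; "contact_force": force on the tool from outside, world axes, zero at the start; "torque": the same for the moment, N m; "gripper_width": finger opening in m.
Only numpy, scipy, OpenCV 4.12 (cv2) and the standard library are available. Lean on these libraries where they do the work, as an engineer would, in place of code of your own. Each camera call takes 0.05 s, during which the arm holds its last target. There are 200 camera calls.

TASK

I want both hands free to draw strap edges through the grooved wooden slicker. Pull the slicker with the grooved head out of the leaning tool block, lower it upright, head up, into the V of the vise's fixed jaw until its foot stands on the vise bed, and let go; then wind the crank clockwise until the moving jaw clamps it firmly, and let go of the crank. Leave the other two tools in the block.

Things in the scene. Friction and masses are not known exactly. Their poses are not given: they have to be found in the camera images.
- slicker: the grooved edge slicker: turned pale hardwood, 150 mm long, about 90 g; straight round shank 24 mm in diameter from the foot to 98 mm, then a head 33 mm in diameter with four grooves cut round it, to 150 mm. Origin at the centre of the flat foot; its z axis runs along the tool, from foot to head (round, so x and y do not matter)
- cone_tool: a like tool in the same wood with the same 24 mm shank, but a smooth pointed cone for a head (149 mm long); origin and z axis as for the slicker. It stays in the block
- knob_tool: a like tool in the same wood with the same 24 mm shank, but a narrow neck and a round knob for a head (146 mm long); origin and z axis as for the slicker. It stays in the block
- tool_block: fixed wooden tool block, 102 x 182 mm on plan, about 115 mm high; origin at the centre of its underside. Three holes 49 mm apart along its y (one tool in each, in any order), 27 mm wide, 50 mm deep, leaning 30 degrees from upright towards its -x side, turned to the robot and its right: outward direction (-0.5, 0, 0.866) in its frame. The tools stand 50 mm deep, with 100 mm out
- vise: small grey machine vise on a wooden riser, fixed. Origin under the riser at table height; x runs along the screw from the crank (-x) to the fixed jaw (+x), z up. Bed 75 mm above the table. Fixed jaw: face at x = +50 mm, 72 mm wide, 75 to 123 mm above the table, with an upright 90-degree V groove 20 mm wide, 10 mm deep at y = 0
- vise_seat (a point): the point on the bed where the centre of the slicker's foot stands when the shank is pressed fully into the V; 7 mm in front of the fixed jaw's face (vise x = +43 mm, y = 0, 75 mm above the table). Until the jaw is wound up there are some millimetres of play towards the moving jaw
- vise_jaw: the moving jaw, 71 mm wide and as high as the fixed one; origin at the middle of its clamping face's bottom edge, 1 mm over the bed. It slides along the vise's x, towards the fixed jaw as the crank turns clockwise. At the start it stands 28 to 34 mm from the fixed jaw's face; on the seated shank it meets at 19 mm
- vise_crank (a joint): crank angle (rad). 0: arm straight up; grows when turned clockwise seen from the crank's end (from the top towards the vise's -y), which closes the jaw by 10 mm a turn; the jaws are 31 mm apart at 0. It meets the seated shank at about 7.5 rad; a few newtons at the handle turn it freely, and a firm clamp comes well within half a turn more. It stays where it is left
- crank_axis (a point): point on the screw's axis in the plane of the crank_grip circle: vise x = -143 mm, y = 0, 99 mm above the table
- crank_grip (a point): middle of the crank's black handle, a sleeve 18 mm in diameter and 37 mm long that spins freely on its pin, parallel to the vise's x axis, sticking out to -x from the crank arm. It runs round crank_axis in a circle of radius 34 mm

How it is judged:
On the way, in this order (a step that is already met when the one before it is completed fails the run):
1. the grooved slicker is drawn right out of the block, in the fingers (height (world z) of slicker above 0.1 m and contact force between the fingers and slicker above 0.5 N), for 0.1 s.
2. still held, it stands upright on the vise bed between the jaws, at the V (horizontal distance between slicker and vise_seat below 0.017 m and z of slicker in the frame of vise_seat below 0.006 m and angle between slicker's own z axis and vertical below 0.2 rad and contact force between the fingers and slicker above 0.3 N), for 0.1 s.
3. the moving jaw clamps it in the V (contact force between vise_jaw and slicker above 40 N and horizontal distance between slicker and vise_seat below 0.006 m), for 0.2 s.
At the end, for the whole second after the job is handed in: the slicker stands head up on the vise bed (foot within 6 mm of the bed), upright within 0.1 rad, its foot within 6 mm of the seat in the V, clamped by the moving jaw with more than 30 N, at rest (horizontal distance between slicker and vise_seat below 0.006 m and z of slicker in the frame of vise_seat below 0.006 m and angle between slicker's own z axis and vertical below 0.1 rad and contact force between vise_jaw and slicker above 30 N and linear speed of slicker below 0.02 m/s); the robot touches nothing.
It fails at once if one of the other two tools is pulled out or pushed about (distance of any of cone_tool, knob_tool from where it was at the start of the episode above 0.025 m).
It also fails if it takes over 64 s, if anything falls off the work surface, if the arm or the gripper's body presses on something with over 40 N, if the wrist force passes 120 N, or if a joint passes its speed limit or range.

## Working session

There is one attempt and no reset: what is moved stays moved. The work goes in short steps, Python scripts to look and compute and a shell command to move; the robot and the scene stay as the last step left them, time stands still between calls to the robot, and variables do not carry over. Pictures are saved under pics/ and viewed, about 8 in all and at most 12, crops included, and the job is handed in when it is done.

```bash
mkdir -p pics && ls && python3 - <<'E'
from plant import r
import cv2,numpy as np
for n in ("scene","side","wrist"):
    c=r.capture(n); cv2.imwrite(f"pics/{n}0.png",c["pixels"][...,::-1])
    np.savez(f"pics/{n}0.npz",**c)
    E=np.array(c["extrinsics"]); print(n,np.round(-E[:3,:3].T@E[:3,3],3),np.round(-E[2,:3],3),c["k1"],np.round(np.array(c["mtx"]),1).tolist())
s=r.state(); print(s)
E
```

```text
pics
scene [ 0.649 -0.679  0.803] [-0.209  0.591 -0.779] -0.11595174564047793 [[457.8, 0.0, 324.2], [0.0, 457.8, 194.8], [0.0, 0.0, 1.0]]
side [0.493 0.664 0.515] [-0.023 -0.902 -0.432] 0.0069948972239914815 [[476.4, 0.0, 321.5], [0.0, 476.4, 196.8], [0.0, 0.0, 1.0]]
wrist [0.624 0.079 0.372] [-0.003 -0.309 -0.951] -0.03340088769118357 [[343.3, 0.0, 319.6], [0.0, 343.3, 201.0], [0.0, 0.0, 1.0]]
{'time_s': 0.15, 'q': array([-2.39193800e-03,  3.53499113e-01,  1.63395112e+00, -1.92185242e-05,
        1.15517791e+00, -2.37246077e-03]), 'dq': array([ 1.89087885e-04, -7.39400145e-04, -1.93426586e-03,  5.44182444e-04,
        3.02614229e-06, -9.74766069e-04]), 'effort': array([-7.39769093e-04, -6.05638933e+01, -3.42338884e+01, -2.29960733e-05,
        6.16452831e-03, -4.00942213e-05]), 'eef_pos': array([ 6.24610280e-01, -7.26529256e-07,  1.92433086e-01]), 'eef_rot': array([-3.60773080e-04,  7.07110826e-01,  7.07102547e-01, -3.71458575e-04]), 'contact_force': array([-0.21996418,  0.63002222,  0.22876731]), 'torque': array([ 0.03880301, -0.02864476,  0.02123427]), 'gripper_width': 0.0849926415465869}
```

View pics/scene0.png

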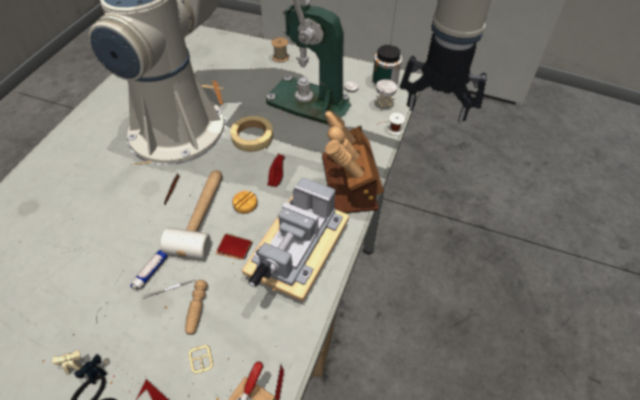

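View pics/side0.png

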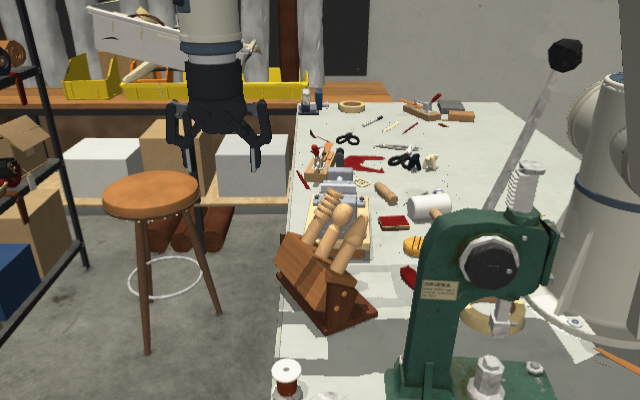

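The scene shows the block at about (350,170) and the vise at about (300,240) with its crank at (262,272). In the side view the grooved slicker is the left one (325,205), the knob is in the middle and the cone is on the right. I'll zoom in.

```bash
python3 - <<'E'
import cv2,numpy as np
def crop(n,x0,y0,w,h,s):
    im=cv2.imread(f"pics/{n}0.png")[y0:y0+h,x0:x0+w]
    im=cv2.resize(im,None,fx=s,fy=s,interpolation=cv2.INTER_CUBIC)
    for k in range(0,w,20):
        cv2.line(im,(k*s,0),(k*s,6),(0,0,255),1); cv2.putText(im,str(x0+k),(k*s,16),0,.35,(0,0,255),1)
    for k in range(0,h,20):
        cv2.line(im,(0,k*s),(6,k*s),(0,0,255),1); cv2.putText(im,str(y0+k),(8,k*s+4),0,.35,(0,0,255),1)
    return im
a=crop("scene",240,105,145,198,3);b=crop("side",260,145,120,198,3)
cv2.imwrite("pics/z0.png",np.hstack([a,b]))
E
```

```text
(no output)
```

View pics/z0.png

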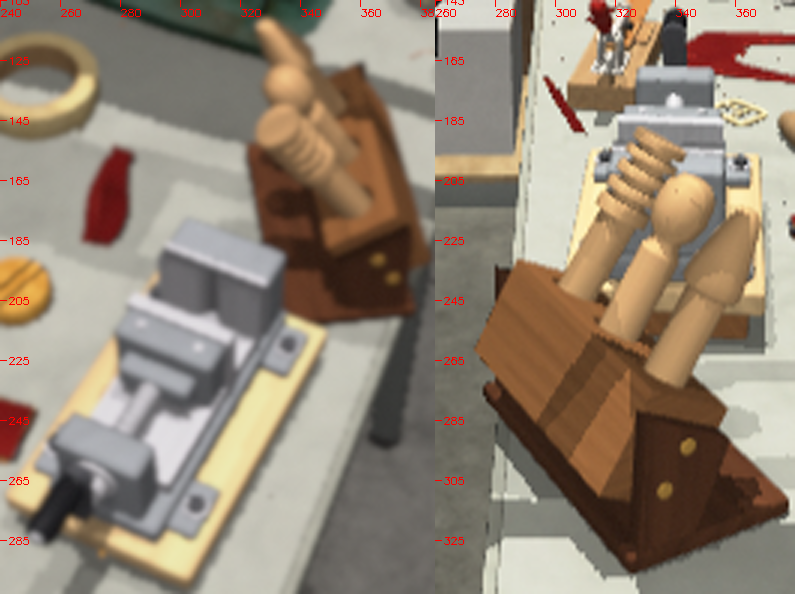

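The left panel (scene) shows the slicker head end at px (333.7,148.3), shank exit at (356.7,173.3), and the fixed-jaw face top edge from (294.3,188.3) to (328.3,200.7). In the right panel (side) the head end is at (336.7,192.3) and the exit at (309.3,240). Next I triangulate these.

```bash
cat > h.py <<'E'
import cv2,numpy as np
def ray(c,p):
    u=cv2.undistortPoints(np.array([[p]],float),np.array(c["mtx"],float),np.array([float(c["k1"]),0,0,0]))[0,0]
    E=np.array(c["extrinsics"]);d=E[:3,:3].T@np.array([u[0],-u[1],-1]);return -E[:3,:3].T@E[:3,3],d/np.linalg.norm(d)
def plane(c,p,z):
    o,d=ray(c,p);return o+d*(z-o[2])/d[2]
def tri(c1,p1,c2,p2):
    o,d=ray(c1,p1);q,e=ray(c2,p2)
    t=np.linalg.lstsq(np.c_[d,-e],q-o,rcond=None)[0];a=o+t[0]*d;b=q+t[1]*e
    return (a+b)/2,np.linalg.norm(a-b)
def proj(c,P):
    E=np.array(c["extrinsics"]);v=E[:3,:3]@P+E[:3,3];x=np.array([v[0],-v[1]])/-v[2]
    x=x*(1+float(c["k1"])*(x@x));M=np.array(c["mtx"]);return M[:2,:2]@x+M[:2,2]
E
python3 - <<'E'
from h import *
np.set_printoptions(precision=4,suppress=True)
S=np.load("pics/scene0.npz");D=np.load("pics/side0.npz")
Z=lambda x,y:(240+x/3,105+y/3)
Y=lambda x,y:(260+(x-435)/3,145+y/3)
for n,a,b in [("head",Z(281,130),Y(662,143)),("exit",Z(350,205),Y(583,285)),("knob",Z(287,84),Y(684,207)),("cone",Z(262,22),Y(745,210)),("knobexit",(0,0),(0,0))][:4]:
    print(n,*tri(S,a,D,b))
print("jaw",plane(S,Z(163,250),.123),plane(S,Z(265,287),.123),plane(S,Z(186,217),.123),plane(S,Z(284,250),.123))
print("mov",plane(S,Z(133,293),.123),plane(S,Z(235,335),.123),plane(S,Z(118,322),.123),plane(S,Z(222,368),.123))
print("riser",plane(S,Z(8,495),.0),plane(S,Z(185,592),.0),plane(S,Z(325,345),.0))
print("block end", plane(S,Z(290,318),0),plane(S,Z(412,312),0),plane(D,Y(632,572),0),plane(D,Y(788,508),0))
print("handle",plane(S,Z(30,530),.12),plane(S,Z(85,485),.12))
E
```

```text
head [ 0.4521 -0.0804  0.1659] 0.0055305155051151664
exit [ 0.4978 -0.057   0.0858] 0.004776080642565639
knob [ 0.44   -0.0261  0.1534] 0.0002496034171910594
cone [0.4097 0.009  0.1702] 0.00228786043444293
jaw [ 0.4077 -0.1696  0.123 ] [ 0.4792 -0.1743  0.123 ] [ 0.4108 -0.1383  0.123 ] [ 0.4802 -0.1415  0.123 ]
mov [ 0.4037 -0.2086  0.123 ] [ 0.4749 -0.216   0.123 ] [ 0.4041 -0.2327  0.123 ] [ 0.4764 -0.2417  0.123 ]
riser [ 0.3496 -0.3095  0.    ] [ 0.4859 -0.3319  0.    ] [ 0.507  -0.1171  0.    ]
block end [ 0.4754 -0.1033  0.    ] [ 0.5573 -0.0659  0.    ] [0.4705 0.0885 0.    ] [0.3829 0.0393 0.    ]
handle [ 0.4158 -0.3803  0.12  ] [ 0.4323 -0.343   0.12  ]
```

View pics/wrist0.png

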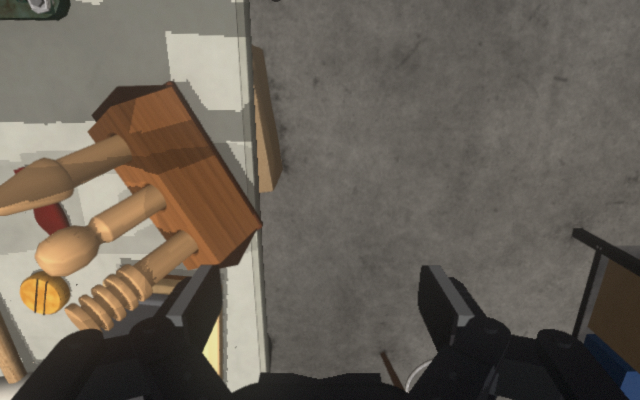

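The wrist view shows the slicker's shank exit near (188,243) and its head end near (78,319), with the knob at (68,250) and the cone beyond. I intersect the view planes of the slicker axis from all three cameras.

```bash
cat >> h.py <<'E'
def axis(views):   # [(cam,p_end,p_exit)] -> line point, dir
    N=[];b=[]
    for c,p,q in views:
        o,d=ray(c,p);_,e=ray(c,q);n=np.cross(d,e);n/=np.linalg.norm(n);N.append(n);b.append(n@o)
    N=np.array(N);b=np.array(b);d=np.linalg.svd(N)[2][2];d*=np.sign(d[2])
    P=np.linalg.lstsq(np.r_[N,[d]],np.r_[b,0],rcond=None)[0];return P,d,N@P-b
def on(c,p,P,d):  # point on line nearest ray
    o,e=ray(c,p);t=np.linalg.lstsq(np.c_[d,-e],o-P,rcond=None)[0];return P+t[0]*d
E
python3 - <<'E'
from h import *
np.set_printoptions(precision=4,suppress=True)
S=np.load("pics/scene0.npz");D=np.load("pics/side0.npz");W=np.load("pics/wrist0.npz")
Z=lambda x,y:(240+x/3,105+y/3)
Y=lambda x,y:(260+(x-435)/3,145+y/3)
V=[(S,Z(281,129),Z(350,203)),(D,Y(661,144),Y(580,290)),(W,(79,318),(186,246))]
for vv in (V,V[:2],V[1:],[V[0],V[2]]):
    P,d,r=axis(vv);print("P",P,"d",d,"lean",np.degrees(np.arccos(d[2])),"az",np.degrees(np.arctan2(-d[1],-d[0])),r)
    for c,p,q in vv: print("  end",on(c,p,P,d),"exit",on(c,q,P,d))
print("knob",tri(D,Y(684,207),W,(68,250)),tri(S,Z(287,84),W,(68,250)))
print("cone",tri(D,Y(745,210),W,(0,205)))
E
```

```text
P [ 0.4154 -0.0912  0.2248] d [-0.5009 -0.2108  0.8394] lean 32.92060733185193 az 22.819288161926778 [-0.0017 -0.0026  0.0023]
  end [ 0.4533 -0.0752  0.1611] exit [ 0.4988 -0.056   0.0849]
  end [ 0.4496 -0.0767  0.1673] exit [ 0.499  -0.056   0.0847]
  end [ 0.4495 -0.0768  0.1675] exit [ 0.4987 -0.0561  0.0851]
P [ 0.423  -0.092   0.2147] d [-0.481  -0.2524  0.8396] lean 32.90172068107844 az 27.683108177148707 [ 0. -0.]
  end [ 0.4534 -0.076   0.1616] exit [ 0.4989 -0.0521  0.0822]
  end [ 0.4502 -0.0777  0.1672] exit [ 0.4972 -0.053   0.0852]
P [ 0.4257 -0.0834  0.214 ] d [-0.4676 -0.1522  0.8707] lean 29.454366566991034 az 18.03135426988277 [-0.  0.]
  end [ 0.4503 -0.0754  0.1683] exit [ 0.4972 -0.0601  0.0809]
  end [ 0.4501 -0.0754  0.1686] exit [ 0.4976 -0.06    0.0803]
P [ 0.4036 -0.094   0.2372] d [-0.5309 -0.2037  0.8226] lean 34.65746099973777 az 20.991368736880865 [0. 0.]
  end [ 0.4531 -0.075   0.1605] exit [ 0.5    -0.057   0.0877]
  end [ 0.4488 -0.0766  0.1671] exit [ 0.5005 -0.0568  0.087 ]
knob (array([ 0.4398, -0.0304,  0.1508]), np.float64(0.0008594999521590148)) (array([ 0.4417, -0.0283,  0.1544]), np.float64(0.002594258526614822))
cone (array([0.4122, 0.0088, 0.1676]), np.float64(0.004766844535310265))
```

```bash
cat >> h.py <<'E'
from scipy.spatial.transform import Rotation as Ro
def pose(s): q=np.array(s["eef_rot"]);return np.array(s["eef_pos"]),Ro.from_quat(np.r_[q[1:],q[0]])
def rel(p0,R0,p,R): return np.round((R0.inv()*R).as_rotvec(degrees=True),1).tolist(),np.round(R0.inv().apply(np.array(p)-p0)*1000,1).tolist()
def frame(z,y):
    z=np.array(z,float);z/=np.linalg.norm(z);y=np.array(y,float);y-=z*(y@z);y/=np.linalg.norm(y)
    return Ro.from_matrix(np.c_[np.cross(y,z),y,z])
az=np.radians(25);h=np.array([np.cos(az),np.sin(az),0])
OUT=-.5*h+np.array([0,0,.8660]);HEAD=np.array([.450,-.0765,.1675]);RG=frame(-OUT,h)
E
python3 - <<'E'
from h import *
from plant import r
p,R=pose(r.state())
print(rel(p,R,HEAD+.06*OUT,RG)); print(HEAD+.06*OUT)
E
```

```text
([-29.6, 6.5, -24.4], [-89.2, -201.8, -26.8])
[ 0.42281077 -0.08917855  0.21946   ]
```

```bash
python3 -m inch '[[[-7,1.5,-6],[-20,-40,-60],85],[[-14,3,-12],[-45,-90,-80],85],[[-22,5,-18],[-70,-140,-70],85],[[-29.6,6.5,-24.4],[-89,-180,-50],85],[[-29.6,6.5,-24.4],[-89,-202,-27],85]]' 40 && python3 -m inch '[[[0,0,0],[0,0,0],85],[[0,0,0],[0,0,0],85]]' && python3 - <<'E'
from h import *
from plant import r
c=r.capture("wrist");np.savez("pics/w1.npz",**c);im=c["pixels"][...,::-1].copy()
p,R=pose(r.state());print(p,rel(p,R,HEAD+.06*OUT,RG))
for d in (0,.052,.1):
    u=proj(c,HEAD-d*OUT);cv2.drawMarker(im,tuple(int(v) for v in u),(255,0,0),0,12);print(d,u)
cv2.imwrite("pics/w1.png",im)
E
```

```text
time_s: 0.57
eef_pos: [0.4921, -0.0633, 0.2446]
eef_rot: [0.103, 0.569, 0.798, 0.168]
contact_force: [0.6, -0.3, 0.1]
gripper_width: 0.085
time_s: 0.73
eef_pos: [0.4914, -0.0636, 0.243]
eef_rot: [0.1, 0.573, 0.796, 0.167]
contact_force: [0.8, 0.4, 0.6]
gripper_width: 0.0849
[ 0.49322975 -0.06338952  0.24386051] ([-7.5, 1.1, -6.2], [-2.2, -78.6, -6.1])
0 [225.78094029 207.40862756]
0.052 [248.97717727 186.46549118]
0.1 [264.5590788  172.42165382]
```

View pics/w1.png

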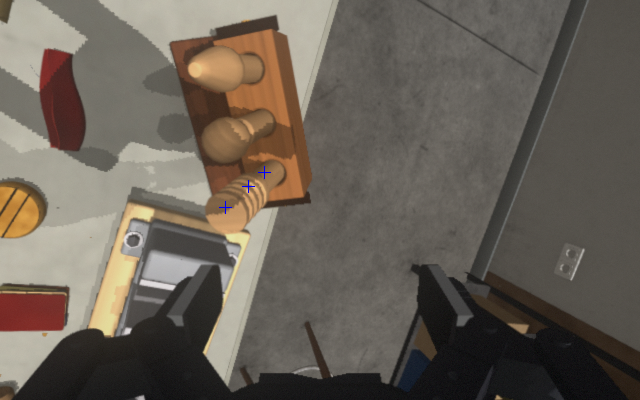

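This closer wrist view shows the head end at about (227,213) and the exit at about (273,172), so the exit lies 8 px from the prediction. I refit using this view.

```bash
python3 - <<'E'
from h import *
np.set_printoptions(precision=4,suppress=True)
S=np.load("pics/scene0.npz");D=np.load("pics/side0.npz");W=np.load("pics/wrist0.npz");X=np.load("pics/w1.npz")
Z=lambda x,y:(240+x/3,105+y/3)
Y=lambda x,y:(260+(x-435)/3,145+y/3)
V=[(S,Z(281,129),Z(350,203)),(D,Y(661,144),Y(580,290)),(W,(79,318),(186,246)),(X,(226,213),(273,172))]
for i in ([0,1,2,3],[1,3],[0,3],[1,2,3],[0,1,3]):
    vv=[V[k] for k in i];P,d,r=axis(vv)
    print(i,"d",d,"lean",np.degrees(np.arccos(d[2])),"az",np.degrees(np.arctan2(-d[1],-d[0])),r,"end",on(*vv[-1][:2],P,d),"exit",on(X,V[3][2],P,d))
a=[plane(X,q,.081) for q in ((262,68),(268,122),(275,172))];print(a, [np.degrees(np.arctan2(*(a[0]-a[k])[1::-1]))-90 for k in(1,2)], np.linalg.norm(a[0]-a[2]))
b=[plane(X,q,.115) for q in ((280,32),(310,200))];print("edge",np.degrees(np.arctan2(*(b[0]-b[1])[1::-1]))-90,np.linalg.norm(b[0]-b[1]))
print([tri(V[k][0],V[k][1],X,V[3][1]) for k in (0,1)])
E
```

```text
[0, 1, 2, 3] d [-0.4942 -0.2166  0.842 ] lean 32.65164531633862 az 23.66742659652161 [-0.0018 -0.0008  0.0039 -0.0032] end [ 0.4487 -0.0783  0.1708] exit [ 0.5054 -0.0535  0.0742]
[1, 3] d [-0.4767 -0.2156  0.8522] lean 31.545386592538325 az 24.33957461871668 [ 0. -0.] end [ 0.453  -0.083   0.1582] exit [ 0.5125 -0.0561  0.0519]
[0, 3] d [-0.4902 -0.2437  0.8369] lean 33.18937187957336 az 26.43896076468073 [-0.  0.] end [ 0.4507 -0.0799  0.1698] exit [ 0.5044 -0.0532  0.0781]
[1, 2, 3] d [-0.4608 -0.1552  0.8738] lean 29.093591073973805 az 18.61740953951802 [ 0.0016  0.0013 -0.0027] end [ 0.4477 -0.077   0.1755] exit [ 0.5113 -0.0556  0.055 ]
[0, 1, 3] d [-0.4856 -0.2457  0.8389] lean 32.97302732572641 az 26.840909321690415 [ 0.0003  0.0008 -0.0007] end [ 0.45   -0.0795  0.1692] exit [ 0.5034 -0.0525  0.0769]
[array([0.4665, 0.0381, 0.081 ]), array([ 0.4853, -0.0072,  0.081 ]), array([ 0.5055, -0.0524,  0.081 ])] [np.float64(22.500852582233307), np.float64(23.319536288791994)] 0.0985180320190285
edge 27.91415967224252 0.14860647709255023
[(array([ 0.4531, -0.0805,  0.1655]), np.float64(0.0033091495771243465)), (array([ 0.4507, -0.0808,  0.166 ]), np.float64(0.0014986480041853972))]
```

```bash
sed -i 's/HEAD=np.array(.*\]);RG/HEAD=np.array([.452,-.079,.167]);RG/' h.py && python3 - <<'E'
from h import *
from plant import r
p,R=pose(r.state())
print(rel(p,R,HEAD+.03*OUT,RG)); print(rel(p,R,HEAD-.05*OUT,RG))
E
```

```text
([-7.5, 1.1, -6.2], [-4.5, -73.9, 24.4])
([-7.5, 1.1, -6.2], [-2.4, -63.6, 103.7])
```

```bash
python3 -m inch '[[[-5,1,-4],[-3,-40,-5],72],[[-7.5,1.1,-6.2],[-4.5,-74,10],72],[[-7.5,1.1,-6.2],[-4.5,-74,24],72],[[-7.5,1.1,-6.2],[-4.5,-74,24],72],[[-7.5,1.1,-6.2],[-4.5,-74,24],72]]' && python3 - <<'E'
from h import *
from plant import r
p,R=pose(r.state())
print(rel(p,R,HEAD+.03*OUT,RG)); print(rel(p,R,HEAD-.05*OUT,RG))
c=r.capture("wrist");np.savez("pics/w2.npz",**c);im=c["pixels"][...,::-1].copy()
for d in (0,.1):
    u=proj(c,HEAD-d*OUT);cv2.drawMarker(im,tuple(int(v) for v in u),(255,0,0),0,12);print(d,u)
cv2.imwrite("pics/w2.png",im)
E
```

```text
time_s: 1.2
eef_pos: [0.4372, -0.0844, 0.1911]
eef_rot: [0.137, 0.519, 0.815, 0.219]
contact_force: [-0.5, -0.1, -0.4]
gripper_width: 0.0722
([-0.1, -0.3, 0.0], [-1.3, 1.6, -1.3])
([-0.1, -0.3, 0.0], [-1.7, 1.7, 78.7])
0 [323.80802313 220.11860713]
0.1 [322.853781   181.67973356]
```

View pics/w2.png

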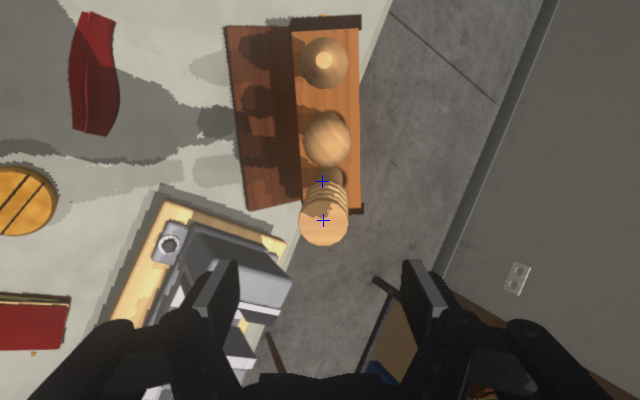

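The markers fall on the head end (324,222) and near the exit (about 332,178), so the approach is lined up. I go down along the axis and close.

```bash
python3 -m inch '[[[0,0,0],[-1.5,1.5,30],72],[[0,0,0],[-1.5,1.5,60],72],[[0,0,0],[-1.5,1.5,78],72],[[0,0,0],[-1.5,1.5,78],72],[[0,0,0],[-1.5,1.5,78],72]]' && python3 -m inch '[[[0,0,0],[0,0,0],20],[[0,0,0],[0,0,0],20],[[0,0,0],[0,0,0],20],[[0,0,0],[0,0,0],20],[[0,0,0],[0,0,0],20]]' 60 && python3 -m inch '[[[0,0,0],[0,0,0],20],[[0,0,0],[0,0,0],20],[[0,0,0],[0,0,0],20],[[0,0,0],[0,0,0],20],[[0,0,0],[0,0,0],20]]' 60
```

```text
time_s: 1.67
eef_pos: [0.4769, -0.0682, 0.1266]
eef_rot: [0.138, 0.517, 0.816, 0.219]
contact_force: [0.2, 0.0, 0.1]
gripper_width: 0.0723
time_s: 2.08
eef_pos: [0.4763, -0.0699, 0.1278]
eef_rot: [0.14, 0.518, 0.815, 0.219]
contact_force: [-5.0, -1.9, 9.2]
gripper_width: 0.0312
time_s: 2.5
eef_pos: [0.4763, -0.07, 0.1277]
eef_rot: [0.14, 0.518, 0.815, 0.219]
contact_force: [-5.0, -2.0, 8.1]
gripper_width: 0.0307
```

```bash
python3 -m inch '[[[0,0,0],[0,0,-10],20],[[0,0,0],[0,0,-25],20],[[0,0,0],[0,0,-45],20],[[0,0,0],[0,0,-65],20],[[0,0,0],[0,0,-85],20]]' && python3 -m inch '[[[0,0,0],[0,0,-15],20],[[0,0,0],[0,0,-30],20],[[0,0,0],[0,0,-30],20],[[0,0,0],[0,0,-30],20]]' && python3 - <<'E'
from h import *
from plant import r
p,R=pose(r.state());print(p)
xv=np.array([.0993,.995,0]);seat=np.array([.4428,-.179,.075])
RV=frame([0,0,-1],h); RV2=frame([0,0,-1],[xv[1],-xv[0],0])
for RR in (RV,RV2): print(rel(p,R,seat-.004*xv+np.array([0,0,.1+.09]),RR))
for n in ("scene","side"):
    c=r.capture(n);np.savez(f"pics/{n}3.npz",**c);cv2.imwrite(f"pics/{n}3.png",c["pixels"][...,::-1])
E
```

```text
time_s: 2.92
eef_pos: [0.4361, -0.0875, 0.2009]
eef_rot: [0.139, 0.518, 0.815, 0.218]
contact_force: [0.8, 0.9, -1.1]
gripper_width: 0.0303
time_s: 3.25
eef_pos: [0.4236, -0.0943, 0.2265]
eef_rot: [0.14, 0.518, 0.815, 0.218]
contact_force: [-0.0, -0.1, -1.4]
gripper_width: 0.0299
[ 0.42359328 -0.09427219  0.22654764]
([30.1, 0.1, 0.1], [-88.4, 1.4, -43.4])
([29.4, -8.0, 30.1], [-88.4, 1.4, -43.4])
```

```bash
python3 -m inch '[[[6,-1.5,6],[-5,15,-30],20],[[12,-3,12],[-25,15,-35],20],[[18,-5,18],[-50,10,-40],20],[[24,-6.5,24],[-70,5,-43],20],[[29.4,-8,30.1],[-88,1.4,-43.4],20]]' && python3 -m inch '[[[0,0,0],[0,0,0],20],[[0,0,0],[0,0,0],20]]' && python3 - <<'E'
from h import *
from plant import r
p,R=pose(r.state());print(p)
xv=np.array([.0993,.995,0]);seat=np.array([.4428,-.179,.075])
RV2=frame([0,0,-1],[xv[1],-xv[0],0])
print(rel(p,R,seat-.004*xv+np.array([0,0,.19]),RV2))
E
```

```text
time_s: 3.77
eef_pos: [0.4432, -0.1831, 0.2644]
eef_rot: [0.037, 0.69, 0.721, 0.058]
contact_force: [-0.4, 0.6, -1.1]
gripper_width: 0.0305
time_s: 3.93
eef_pos: [0.4432, -0.1811, 0.2624]
eef_rot: [0.036, 0.687, 0.723, 0.06]
contact_force: [-0.8, -0.1, -1.8]
gripper_width: 0.0301
[ 0.4431812  -0.18109261  0.26240862]
([7.6, -2.4, 8.6], [-1.8, -0.5, -2.7])
```

Now I finish the turn and take all three pictures.

```bash
python3 -m inch '[[[4,-1,4],[-1.8,-0.5,-2.7],20],[[7.6,-2.4,8.6],[-1.8,-0.5,-2.7],20],[[7.6,-2.4,8.6],[-1.8,-0.5,-2.7],20],[[7.6,-2.4,8.6],[-1.8,-0.5,-2.7],20]]' && python3 - <<'E'
from h import *
from plant import r
p,R=pose(r.state());print(p,R.as_matrix().round(3).tolist())
ims=[]
for n,(x,y,w,h) in dict(scene=(235,100,150,200),side=(285,80,120,200)).items():
    c=r.capture(n);np.savez(f"pics/{n}4.npz",**c);im=c["pixels"][...,::-1]
    im=cv2.resize(im[y:y+h,x:x+w],None,fx=2.96,fy=2.96,interpolation=cv2.INTER_CUBIC) if 0 else cv2.resize(im[y:y+h,x:x+w],None,fx=2.95,fy=2.95,interpolation=cv2.INTER_CUBIC)
    ims.append(im)
c=r.capture("wrist");np.savez("pics/wrist4.npz",**c);cv2.imwrite("pics/wrist4.png",c["pixels"][...,::-1])
o=np.hstack(ims);print(o.shape,ims[0].shape);cv2.imwrite("pics/z4.png",o)
E
```

```text
time_s: 4.27
eef_pos: [0.4412, -0.1825, 0.2654]
eef_rot: [0.001, 0.741, 0.672, 0.001]
contact_force: [-0.1, 1.1, -1.2]
gripper_width: 0.0303
[ 0.44124754 -0.18250509  0.26543149] [[0.097, 0.995, 0.003], [0.995, -0.097, -0.0], [-0.0, 0.003, -1.0]]
(590, 796, 3) (590, 442, 3)
```

View pics/z4.png

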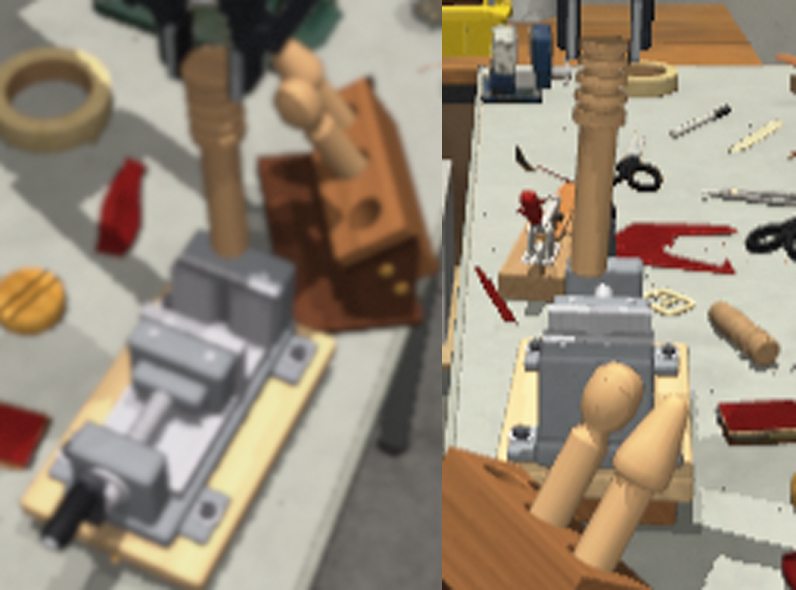

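View pics/wrist4.png

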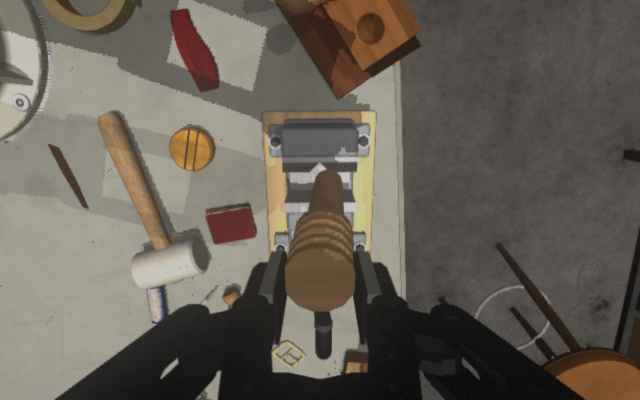

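The left panel shows the slicker held over the fixed jaw. The right panel shows it nearly vertical, with its foot at (589,270). The wrist view shows the V notch near (318,163) and the shank end near (329,175). One zoomed crop with my vise estimate overlaid will give the corrections.

```bash
cat >> h.py <<'E'
XV=np.array([.0993,.995,0]);YV=np.array([-.995,.0993,0]);VO=np.array([.4385,-.2217,0])
def vise(x,y,z): return VO+XV*x+YV*y+np.array([0,0,z])
E
python3 - <<'E'
from h import *
np.set_printoptions(precision=4,suppress=True)
S,D,W=[np.load(f"pics/{n}4.npz") for n in("scene","side","wrist")]
Z=lambda x,y:(235+x/2.95,100+y/2.95)
Y=lambda x,y:(285+(x-442)/2.95,80+y/2.95)
V=[(S,Z(223,147),Z(229.5,249)),(D,Y(597,125),Y(589,270)),(W,(320,275),(329,178))]
for i in ([0,1,2],[0,1],[1,2]):
    vv=[V[k] for k in i];P,d,r=axis(vv);print(d,r,[on(c,q,P,d) for c,_,q in vv])
print("foot tri",tri(S,V[0][2],D,V[1][2]))
im=W["pixels"][...,::-1];s=4.5;x0,y0=250,100
z=cv2.resize(im[y0:y0+130,x0:x0+160],None,fx=s,fy=s,interpolation=cv2.INTER_CUBIC)
for a in [(.05,.036,.123),(.05,-.036,.123),(.05,.01,.123),(.05,-.01,.123),(.04,0,.123),(.06,0,.123),(.019,.0355,.123),(.019,-.0355,.123)]:
    u=(proj(W,vise(*a))-[x0,y0])*s;cv2.drawMarker(z,tuple(int(v) for v in u),(0,0,255),0,12)
cv2.imwrite("pics/z5.png",z)
E
```

```text
[-0.0423  0.0101  0.9991] [ 0.0005  0.0025 -0.0021] [array([ 0.448 , -0.1751,  0.1581]), array([ 0.4476, -0.1751,  0.1669]), array([ 0.4476, -0.1751,  0.1659])]
[-0.035  -0.0104  0.9993] [-0.  0.] [array([ 0.447 , -0.172 ,  0.1542]), array([ 0.4465, -0.1721,  0.168 ])]
[-0.0235  0.1501  0.9884] [-0. -0.] [array([ 0.4451, -0.1968,  0.1578]), array([ 0.4496, -0.2256, -0.0318])]
foot tri (array([ 0.448 , -0.1796,  0.1643]), np.float64(0.00403442632651466))
```

View pics/z5.png

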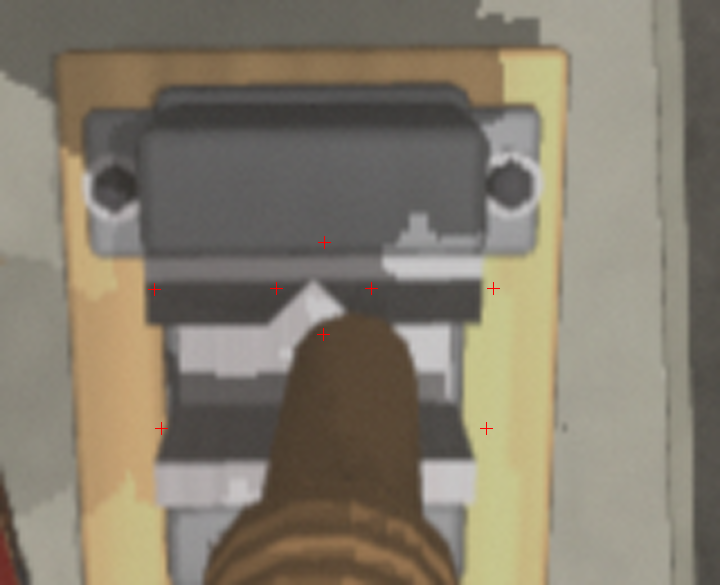

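The face front edge is at zoom row 322, from column 145 to 480. The V apex is at (313,282), and the moving jaw's top edge is at row 460, which gives a gap of about 30 mm and agrees with the spec. My scene estimate put the jaw about 7 mm too far, so I recompute the seat and foot both in the wrist view.

```bash
python3 - <<'E'
from h import *
np.set_printoptions(precision=4,suppress=True)
S,D,W=[np.load(f"pics/{n}4.npz") for n in("scene","side","wrist")]
q=lambda x,y:(250+x/4.5,100+y/4.5)
a=[plane(W,q(*u),.123) for u in((145,322),(480,322),(313,282),(157,460),(475,460))]
xe=a[1]-a[0];print(a,np.linalg.norm(xe),np.degrees(np.arctan2(xe[1],xe[0])))
m=(a[0]+a[1])/2;n=np.array([-xe[1],xe[0],0])/np.linalg.norm(xe)
print("mid",m,"apex depth",(a[2]-m)@n,"gap",(m-(a[3]+a[4])/2)@n,"seat",m-.007*n)
f=plane(W,q(354,317),.165);print("foot far rim",f,"centre",f-.012*n)
print("wrist cam",ray(W,(320,200))[0])
# screw / crank handle in wrist: handle px rows ~ 310-357, col 323
for z in(.12,.133): print(plane(W,(323,312),z),plane(W,(324,356),z))
# same edges in scene zoom z4
for P in (a[0],a[1]): u=proj(S,P);print("scene z4",(u-[235,100])*2.95)
E
```

```text
[array([ 0.4047, -0.1753,  0.123 ]), array([ 0.476 , -0.1824,  0.123 ]), array([ 0.4413, -0.1702,  0.123 ]), array([ 0.4032, -0.2064,  0.123 ]), array([ 0.4728, -0.2134,  0.123 ])] 0.07168070439765772 -5.74092415850677
mid [ 0.4403 -0.1789  0.123 ] apex depth 0.008676279046468218 gap 0.0310871498897136 seat [ 0.4396 -0.1858  0.123 ]
foot far rim [ 0.449  -0.1689  0.165 ] centre [ 0.4478 -0.1809  0.165 ]
wrist cam [ 0.4473 -0.104   0.4459]
[ 0.4282 -0.34    0.12  ] [ 0.4234 -0.4014  0.12  ]
[ 0.4289 -0.3306  0.133 ] [ 0.4244 -0.3895  0.133 ]
scene z4 [167.3674 265.5583]
scene z4 [266.1879 304.9177]
```

```bash
python3 -m inch '[[[2.2,0,0],[-9,-4,0],20],[[2.2,0,0],[-9,-4,10],20],[[2.2,0,0],[-9,-4,25],20],[[2.2,0,0],[-9,-4,35],20],[[2.2,0,0],[-9,-4,35],20]]' && python3 -m inch '[[[0,0,0],[0,0,8],20],[[0,0,0],[0,0,16],20],[[0,0,0],[0,0,24],20],[[0,0,0],[0,0,32],20],[[0,0,0],[0,0,32],20]]'; python3 - <<'E'
from h import *
from plant import r
s=r.state();p,R=pose(s);print(p,s["contact_force"],s["torque"])
c=r.capture("wrist");np.savez("pics/w6.npz",**c);im=c["pixels"][...,::-1]
c2=r.capture("scene");np.savez("pics/s6.npz",**c2);j=c2["pixels"][...,::-1]
a=cv2.resize(im[90:290,250:390],None,fx=2.9,fy=2.9,interpolation=2);b=cv2.resize(j[110:310,240:360],None,fx=2.9,fy=2.9,interpolation=2)
cv2.imwrite("pics/z6.png",np.hstack([a,b]))
E
```

```text
time_s: 4.83
eef_pos: [0.4349, -0.1917, 0.229]
eef_rot: [-0.014, 0.742, 0.67, -0.013]
contact_force: [0.2, -0.7, -1.6]
gripper_width: 0.0299
time_s: 5.25
eef_pos: [0.4347, -0.192, 0.1979]
eef_rot: [-0.013, 0.742, 0.67, -0.013]
contact_force: [-0.3, -0.2, -0.8]
gripper_width: 0.0304
[ 0.43465298 -0.19200345  0.19788404] [-0.27826659 -0.16740751 -0.77275153] [-0.05040882 -0.04076528  0.03054198]
```

View pics/z6.png

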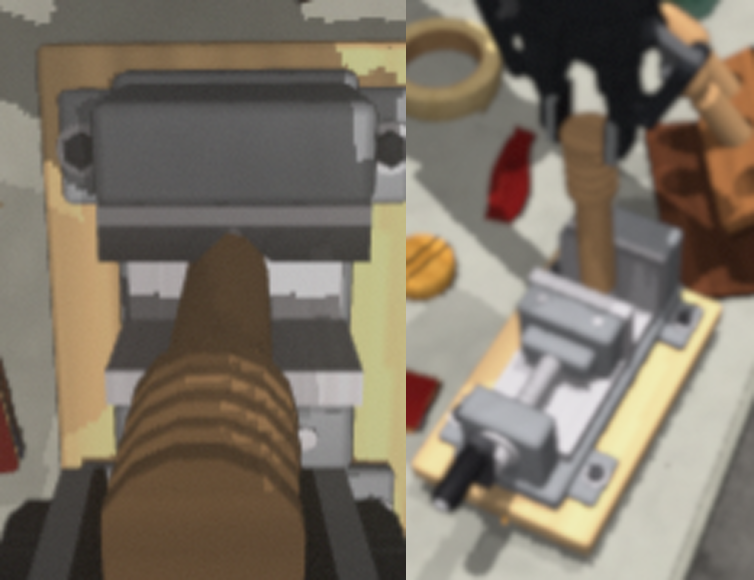

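The shank is inside the gap with its far edge at the V apex (left panel, 235,235) and no contact force. I lower it the rest of the way.

```bash
python3 -m inch '[[[0,0,0],[0,0,6],20],[[0,0,0],[0,0,12],20],[[0,0,0],[0,0,16],20],[[0,0,0],[0,0,18],20],[[0,0,0],[0,0,18],20]]' && python3 -m inch '[[[0,0,0],[0,0,1.5],20],[[0,0,0],[0,0,3],20],[[0,0,0],[0,0,3],20]]' && python3 -m inch '[[[0,0,0],[0,0,1.5],20],[[0,0,0],[0,0,3],20],[[0,0,0],[0,0,3],20]]'
```

```text
time_s: 5.77
eef_pos: [0.4346, -0.1923, 0.181]
eef_rot: [-0.013, 0.742, 0.67, -0.013]
contact_force: [0.4, 0.8, -0.7]
gripper_width: 0.0303
time_s: 6.02
eef_pos: [0.4348, -0.1924, 0.1784]
eef_rot: [-0.012, 0.742, 0.67, -0.013]
contact_force: [0.5, -0.1, -1.1]
gripper_width: 0.0304
time_s: 6.27
eef_pos: [0.4346, -0.1923, 0.1754]
eef_rot: [-0.013, 0.742, 0.67, -0.013]
contact_force: [-0.3, 0.5, -0.5]
gripper_width: 0.0303
```

```bash
python3 -m inch '[[[0,0,0],[0,0,1.5],20],[[0,0,0],[0,0,2],20],[[0,0,0],[0,0,2],20]]' && python3 -m inch '[[[0,0,0],[0,0,1],20],[[0,0,0],[0,0,2],20],[[0,0,0],[0,0,2],20]]' && python3 -m inch '[[[0,0,0],[0,0,1],20],[[0,0,0],[0,0,2],20],[[0,0,0],[0,0,2],20]]'
```

```text
time_s: 6.52
eef_pos: [0.4353, -0.1927, 0.1746]
eef_rot: [-0.012, 0.742, 0.67, -0.013]
contact_force: [-0.6, 0.8, 7.6]
gripper_width: 0.0305
time_s: 6.77
eef_pos: [0.4362, -0.1933, 0.1744]
eef_rot: [-0.011, 0.742, 0.67, -0.012]
contact_force: [-3.4, 1.7, 24.9]
gripper_width: 0.0303
time_s: 7.02
eef_pos: [0.4371, -0.1939, 0.1742]
eef_rot: [-0.009, 0.742, 0.67, -0.012]
contact_force: [-5.9, 1.6, 39.9]
gripper_width: 0.0304
```

```bash
python3 -m inch '[[[0,0,0],[0,0,-2],20],[[0,0,0],[0,0,-3.5],20],[[0,0,0],[0,0,-3.5],20],[[0,0,0],[0,0,-3.5],20]]' && python3 -m inch '[[[0,0,0],[0,0,0],60],[[0,0,0],[0,0,0],60],[[0,0,0],[0,0,0],60],[[0,0,0],[0,0,0],60]]' && python3 -m inch '[[[0,0,0],[0,0,-10],70],[[0,0,0],[0,0,-40],70],[[0,0,0],[0,0,-80],70],[[0,0,0],[0,0,-110],70],[[0,0,0],[0,0,-110],70]]' && python3 - <<'E'
from h import *
from plant import r
p,R=pose(r.state());print(p)
ims=[]
for n,(x,y,w,hh) in dict(wrist=(240,90,140,290),scene=(225,100,140,290),side=(275,80,120,290)).items():
    c=r.capture(n);np.savez(f"pics/{n}7.npz",**c);im=c["pixels"][...,::-1]
    hh=200;y2=y if n!="wrist" else 130
    ims.append(cv2.resize(im[y2:y2+hh,x:x+w],None,fx=2,fy=2,interpolation=2))
cv2.imwrite("pics/z7.png",np.hstack(ims))
E
```

```text
time_s: 7.35
eef_pos: [0.4355, -0.1928, 0.1745]
eef_rot: [-0.011, 0.742, 0.67, -0.012]
contact_force: [-2.0, 0.8, 13.2]
gripper_width: 0.03
time_s: 7.68
eef_pos: [0.4345, -0.1923, 0.1728]
eef_rot: [-0.013, 0.742, 0.67, -0.013]
contact_force: [-0.3, 0.1, 0.4]
gripper_width: 0.06
time_s: 8.1
eef_pos: [0.4417, -0.1938, 0.2899]
eef_rot: [-0.008, 0.742, 0.67, -0.011]
contact_force: [1.1, -0.2, 1.3]
gripper_width: 0.0701
[ 0.44172686 -0.19383143  0.28991242]
```

View pics/z7.png

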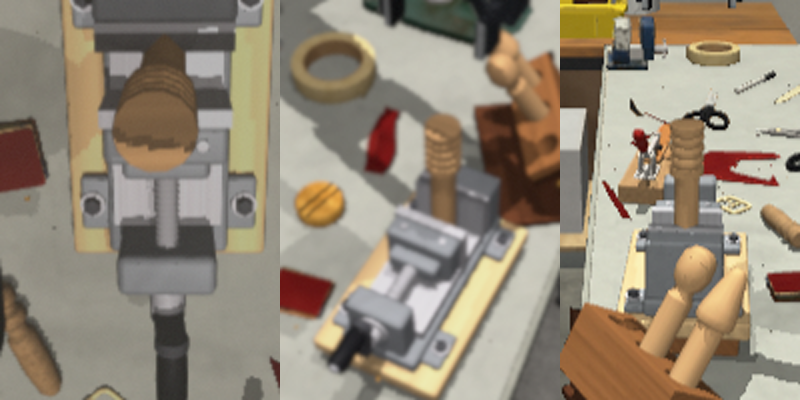

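The slicker stands upright in the V on its own, and the crank handle points roughly up. Now I get the handle position and the pregrasp pose.

```bash
sed -i 's/^XV=.*/XV=np.array([.1,.995,0]);YV=np.array([-.995,.1,0]);VO=np.array([.4353,-.2286,0])/' h.py && cat >> h.py <<'E'
t=np.radians(35);RC=frame(np.sin(t)*XV-np.cos(t)*np.array([0,0,1]),-YV);ZC=RC.apply([0,0,1])
def grip(th,x=-.147,rr=.034): return vise(x,-rr*np.sin(th),.099+rr*np.cos(th))+.019*ZC
E
python3 - <<'E'
from h import *
from plant import r
np.set_printoptions(precision=4,suppress=True)
def vp(c,p,x):
    o,d=ray(c,p);P=o+d*(((x-(o-VO)@XV))/(d@XV));v=P-VO;return np.array([v@YV,P[2]])
S=np.load("pics/scene0.npz");W=np.load("pics/wrist4.npz");W7=np.load("pics/wrist7.npz")
print("end scene",vp(S,(240+38/3,105+530/3),-.1615),"wrist end top rim",vp(W,(323.5,357),-.1615))
# black mask of handle in wrist7 by rows
im=W7["pixels"].astype(int);m=(im.max(2)<60)
for y in range(285,360,6):
    x=np.where(m[y,300:350])[0]+300
    if len(x): print(y,x.min(),x.max(),end="; ")
p,R=pose(r.state());print(p)
for th in (0,.1):
    g=grip(th);print(g,rel(p,R,g-.06*ZC,RC))
# predicted handle in wrist7 for th=0
for th in(-.2,0,.2): print(th,[proj(W7,vise(x,-.034*np.sin(th),.099+.034*np.cos(th))).round(1) for x in(-.1245,-.1615)])
E
```

```text
end scene [-0.0097  0.1464] wrist end top rim [-0.0046  0.1342]
291 318 330; 297 318 332; 309 319 332; 315 319 332; 321 319 332; 327 319 332; 333 321 330; 345 349 349; 351 348 348; 357 347 347; [ 0.4384 -0.1924  0.2833]
[ 0.4217 -0.364   0.1174] ([-1.9, 35.1, -0.7], [-206.5, 5.1, 117.1])
[ 0.4251 -0.3644  0.1173] ([-1.9, 35.1, -0.7], [-206.5, 8.5, 117.1])
-0.2 [array([316.2, 306.5]), array([316.4, 332.7])]
0 [array([322. , 306.9]), array([322.1, 333.2])]
0.2 [array([327.9, 306.6]), array([327.7, 332.9])]
```

```bash
python3 -m inch '[[[0,6,0],[-41,0,0],60],[[0,12,0],[-82,2,0],60],[[-1,19,0],[-122,4,10],60],[[-1,26,0],[-160,6,40],60],[[-2,33,-0.7],[-190,8,70],60]]' && python3 -m inch '[[[0,0,0],[0,0,0],60],[[0,0,0],[0,0,0],60],[[0,0,0],[0,0,0],60]]' && python3 - <<'E'
from h import *
from plant import r
p,R=pose(r.state());print(p,rel(p,R,grip(.12)-.05*ZC,RC),rel(p,R,grip(.12),RC),r.state()["q"].round(2))
E
```

```text
time_s: 8.67
eef_pos: [0.4256, -0.375, 0.2232]
eef_rot: [-0.187, 0.711, 0.643, 0.212]
contact_force: [2.3, -0.6, 0.4]
gripper_width: 0.0602
time_s: 8.92
eef_pos: [0.4246, -0.3714, 0.2205]
eef_rot: [-0.191, 0.712, 0.642, 0.209]
contact_force: [-0.2, -0.1, 0.6]
gripper_width: 0.0598
[ 0.42460364 -0.37140096  0.22054663] ([-0.1, 2.1, -0.2], [-52.1, 0.7, 40.6]) ([-0.1, 2.1, -0.2], [-50.2, 0.7, 90.6]) [-0.96  0.51  1.48  0.36  1.62 -0.93]
```

```bash
python3 -m inch '[[[0,2.1,0],[-40,0.7,10],60],[[0,2.1,0],[-52,0.7,40],60],[[0,2.1,0],[-52,0.7,40],60],[[0,2.1,0],[-52,0.7,40],60]]' && python3 -m inch '[[[0,0,0],[2,0,20],60],[[0,0,0],[2,0,35],60],[[0,0,0],[2,0,50],60],[[0,0,0],[2,0,50],60],[[0,0,0],[2,0,50],60]]' && python3 - <<'E'
from h import *
from plant import r
s=r.state();p,R=pose(s);print(p,rel(p,R,grip(.12),RC),s["contact_force"])
E
```

```text
time_s: 9.25
eef_pos: [0.4246, -0.3923, 0.1643]
eef_rot: [-0.199, 0.707, 0.641, 0.221]
contact_force: [0.4, -0.0, 0.2]
gripper_width: 0.06
time_s: 9.67
eef_pos: [0.4281, -0.3637, 0.1249]
eef_rot: [-0.198, 0.707, 0.641, 0.221]
contact_force: [0.5, -0.6, 0.1]
gripper_width: 0.0598
[ 0.4281198  -0.36371837  0.12485851] ([0.1, 0.4, 0.2], [-5.1, -2.3, 5.8]) [ 0.46335654 -0.57020688  0.07953936]
```

```bash
python3 -m inch '[[[0,0.4,0],[-5,-2.3,5.8],60],[[0,0.4,0],[-5,-2.3,5.8],10],[[0,0.4,0],[-5,-2.3,5.8],10],[[0,0.4,0],[-5,-2.3,5.8],10],[[0,0.4,0],[-5,-2.3,5.8],10]]' 40 && python3 -m inch '[[[0,0,0],[0,0,0],10],[[0,0,0],[0,0,0],10],[[0,0,0],[0,0,0],10],[[0,0,0],[0,0,0],10]]' && python3 - <<'E'
from h import *
from plant import r
s=r.state();p,R=pose(s);print(p,rel(p,R,grip(.12),RC),s["contact_force"],s["torque"])
E
```

```text
time_s: 10.08
eef_pos: [0.4245, -0.3649, 0.1137]
eef_rot: [-0.202, 0.707, 0.639, 0.224]
contact_force: [-0.2, 0.5, -0.2]
gripper_width: 0.0116
time_s: 10.42
eef_pos: [0.4245, -0.3645, 0.1135]
eef_rot: [-0.203, 0.707, 0.639, 0.224]
contact_force: [-0.0, -0.1, 0.5]
gripper_width: 0.0098
[ 0.42449982 -0.36452418  0.11345195] ([0.0, -0.2, -0.0], [2.3, 1.2, -2.9]) [-0.02217312 -0.14266754  0.45055166] [-0.29403923  0.07937691 -0.02752477]
```

The fingers closed to 10 mm, so they missed the handle (18 mm). I use the stored, unobstructed pictures to locate the dark handle by mask.

```bash
python3 - <<'E'
from h import *
np.set_printoptions(precision=4,suppress=True)
S=np.load("pics/scene7.npz");W=np.load("pics/wrist7.npz");D=np.load("pics/side7.npz")
for n,c,(x0,y0,x1,y1),t in(("scene",S,(235,245,290,300),70),("wrist",W,(300,270,350,350),70)):
    m=(c["pixels"][y0:y1,x0:x1].max(2)<t).astype(np.uint8)
    k,l,st,ce=cv2.connectedComponentsWithStats(m)
    for i in range(1,k):
        if st[i,4]>40:
            ys,xs=np.where(l==i);pts=np.c_[xs+x0,ys+y0].astype(np.float32)
            b=cv2.minAreaRect(pts);print(n,st[i]+[x0,y0,0,0,0],ce[i]+[x0,y0],cv2.boxPoints(b).round(1).tolist())
for th in np.arange(-2,3.3,.5):
    print(round(th,1),*[np.r_[proj(c,vise(-.1245,-.034*np.sin(th),.099+.034*np.cos(th))),proj(c,vise(-.1615,-.034*np.sin(th),.099+.034*np.cos(th)))].round(0) for c in(S,W,D)])
print("axis",proj(S,vise(-.1245,0,.099)),proj(W,vise(-.1245,0,.099)))
E
```

```text
scene [249 262  23  24 256] [260.5938 273.125 ] [[248.39999389648438, 279.79998779296875], [261.6000061035156, 260.6000061035156], [274.70001220703125, 269.6000061035156], [261.5, 288.79998779296875]]
wrist [316 286  18  49 633] [325.2859 310.2733] [[315.8999938964844, 287.0], [332.1000061035156, 285.79998779296875], [335.5, 333.5], [319.29998779296875, 334.70001220703125]]
-2.0 [248. 272. 237. 289.] [299. 284. 299. 308.] [354. 175. 354. 169.]
-1.5 [245. 267. 234. 284.] [295. 291. 296. 316.] [356. 169. 356. 163.]
-1.0 [247. 264. 235. 281.] [298. 299. 299. 324.] [354. 162. 354. 156.]
-0.5 [252. 263. 240. 280.] [308. 305. 309. 331.] [348. 157. 349. 152.]
0.0 [260. 266. 249. 283.] [322. 307. 322. 333.] [341. 155. 342. 150.]
0.5 [269. 271. 257. 288.] [336. 305. 336. 331.] [334. 157. 335. 151.]
1.0 [276. 277. 264. 295.] [346. 299. 346. 325.] [329. 161. 330. 156.]
1.5 [279. 283. 268. 300.] [350. 292. 349. 317.] [326. 168. 327. 162.]
2.0 [278. 287. 267. 304.] [347. 285. 346. 309.] [327. 174. 328. 168.]
2.5 [273. 288. 263. 305.] [338. 279. 338. 303.] [332. 180. 333. 174.]
3.0 [266. 286. 255. 303.] [327. 276. 327. 300.] [338. 182. 339. 176.]
axis [262.092  275.4349] [322.5896 290.4443]
```

```bash
python3 - <<'E'
from h import *
from plant import r
ims=[]
for n in("scene","wrist","side"):
    c=r.capture(n);np.savez(f"pics/{n}8.npz",**c);im=c["pixels"][...,::-1].copy()
    u=proj(c,grip(.12)-.019*ZC);print(n,u)
    if n!="side":
        x,y=(int(v) for v in u)
        x=min(max(x,66),573);y=min(max(y,100),300)
        print(n,x-66,y-100);ims.append(cv2.resize(im[y-100:y+100,x-66:x+67],None,fx=3,fy=3,interpolation=2))
o=np.hstack(ims);cv2.imwrite("pics/z8.png",o);print(o.shape)
E
```

```text
scene [255.27961399 277.22305299]
scene 189 177
wrist [323.53435877 247.84308645]
wrist 257 147
side [339.77872615 151.90952757]
(600, 798, 3)
```

View pics/z8.png

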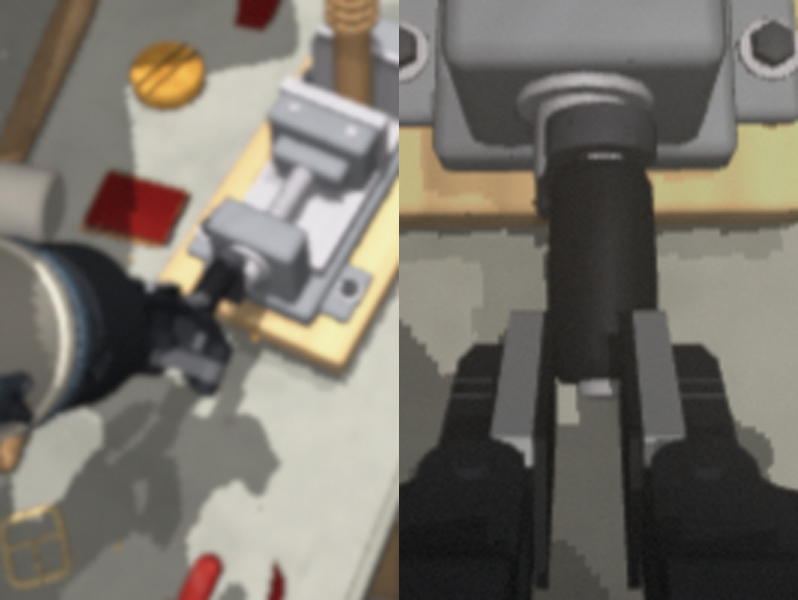

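The wrist view (right) shows the handle from (600,170) to (600,385), with the pads overlapping only its outer end and lying above it. The handle is farther from the camera than I assumed, so I use its apparent width to get the range.

```bash
python3 - <<'E'
from h import *
np.set_printoptions(precision=4,suppress=True)
W=np.load("pics/wrist8.npz");S=np.load("pics/scene8.npz")
o,_=ray(W,(320,200));print("cam",o,"tcp",grip(.12))
q=lambda x,y:(257+(x-399)/3,147+y/3)
print("pred dist",np.linalg.norm(grip(.12)-.019*ZC-o))
for row in (200,280):
    a,b=ray(W,q(549,row))[1],ray(W,q(655,row))[1]
    ang=np.arccos(a@b);d=.009/np.sin(ang/2);P=o+d*(a+b)/np.linalg.norm(a+b);v=P-VO;print(row,"dist",d,"P",P,"vise",v@XV,v@YV,P[2])
# handle length along xv: outer end (602,385) inner (602,165) for different heights
for z in(.142,.12,.1,.08):
    a,b=plane(W,q(602,165),z),plane(W,q(602,383),z);print(z,"xv",(a-VO)@XV,(b-VO)@XV,"len",np.linalg.norm(a-b),"yv",(a-VO)@YV)
# washer/collar centre on axis
print([proj(W,vise(x,0,.099)) for x in(-.11,-.1245)])
E
```

```text
cam [ 0.4199 -0.4037  0.3062] tcp [ 0.4257 -0.3644  0.1172]
pred dist 0.17580574169303653
200 dist 0.1752287236138542 P [ 0.4269 -0.3586  0.137 ] vise -0.13018723948061187 -0.004682797685684664 0.13700778356930216
280 dist 0.17618258897803257 P [ 0.4256 -0.3716  0.1331] vise -0.1432040067658104 -0.004657623337939899 0.13305340028085438
0.142 xv -0.12549208806730455 -0.16122799500075288 len 0.03573608438029445 yv -0.004651419313365289
0.12 xv -0.11874953987576478 -0.15927416947116485 len 0.04052483082067543 yv -0.004981329969932501
0.1 xv -0.11261995061072869 -0.15749796444426667 len 0.04487823667556715 yv -0.005281248748630044
0.08 xv -0.10649036134569255 -0.15572175941736852 len 0.04923164253045898 yv -0.005581167527327526
[array([316.2813, 198.5268]), array([316.2534, 220.7879])]
```

```bash
python3 - <<'E'
from h import *
np.set_printoptions(precision=4,suppress=True)
from plant import r
s=r.state();p,R=pose(s);print(p,s["gripper_width"],s["time_s"])
W=np.load("pics/wrist8.npz");E=W["extrinsics"];q=lambda u:(u-[257,147])*3+[399,0]
for y in(-.005,.005):
  for x in (-.011,.011):
    for z in (0,-.019,-.038,-.06):
        P=p+R.apply([x,y,z]);print(x,y,z,"panel",q(proj(W,P)).round(0),"depth",-(E[:3,:3]@P+E[:3,3])[2].round(3))
E
```

```text
[ 0.4245 -0.3645  0.1135] 0.00992895493542502 10.5667
-0.011 -0.005 0 panel [565. 316.] depth 0.199
-0.011 -0.005 -0.019 panel [563. 364.] depth 0.181
-0.011 -0.005 -0.038 panel [560. 423.] depth 0.163
-0.011 -0.005 -0.06 panel [556. 510.] depth 0.142
0.011 -0.005 0 panel [564. 209.] depth 0.192
0.011 -0.005 -0.019 panel [562. 249.] depth 0.174
0.011 -0.005 -0.038 panel [559. 297.] depth 0.156
0.011 -0.005 -0.06 panel [554. 370.] depth 0.135
-0.011 0.005 0 panel [617. 316.] depth 0.199
-0.011 0.005 -0.019 panel [620. 364.] depth 0.181
-0.011 0.005 -0.038 panel [623. 423.] depth 0.163
-0.011 0.005 -0.06 panel [628. 510.] depth 0.142
0.011 0.005 0 panel [618. 209.] depth 0.192
0.011 0.005 -0.019 panel [621. 249.] depth 0.174
0.011 0.005 -0.038 panel [625. 297.] depth 0.156
0.011 0.005 -0.06 panel [630. 370.] depth 0.135
```

The pads' front corners show at panel row 312, where a tip at the TCP would show at row 209. The z4 picture likewise shows the tips well short of 50 mm down the head. So the real pads sit about 35–40 mm behind the reported TCP. I open, advance about 33 mm along the tool and close again.

```bash
sed -i 's/+.019\*ZC/+.052*ZC/' h.py && python3 -m inch '[[[0,0,0],[0,0,0],50],[[0,0,0],[0,0,0],50],[[0,0,0],[0,0,0],50],[[0,0,0],[0,0,0],50]]' && python3 - <<'E'
from h import *
from plant import r
s=r.state();p,R=pose(s);print(rel(p,R,grip(.14),RC),s["contact_force"])
E
```

```text
time_s: 10.9
eef_pos: [0.4245, -0.3646, 0.1135]
eef_rot: [-0.203, 0.707, 0.639, 0.224]
contact_force: [-0.2, -0.0, -0.1]
gripper_width: 0.0499
([0.0, -0.2, -0.0], [2.2, 1.9, 30.2]) [-0.24398872 -0.03086308 -0.12595949]
```

```bash
python3 -m inch '[[[0,0,0],[2,2,10],50],[[0,0,0],[2,2,20],50],[[0,0,0],[2,2,30],50],[[0,0,0],[2,2,30],50],[[0,0,0],[2,2,30],50]]' && python3 -m inch '[[[0,0,0],[0,0,0],10],[[0,0,0],[0,0,0],10],[[0,0,0],[0,0,0],10],[[0,0,0],[0,0,0],10],[[0,0,0],[0,0,0],10]]' 40 && python3 - <<'E'
from h import *
from plant import r
s=r.state();p,R=pose(s);print(p,rel(p,R,grip(.14),RC),s["contact_force"],s["torque"])
c=r.capture("wrist")
for th in(.14,): print([np.round(34*np.array([(np.cos(a)-np.cos(.14))*.574,np.sin(a)-np.sin(.14),-(np.cos(a)-np.cos(.14))*.819]),1).tolist() for a in np.arange(.14,.14+1.5,.25)])
E
```

```text
time_s: 11.32
eef_pos: [0.4281, -0.3448, 0.0894]
eef_rot: [-0.204, 0.707, 0.639, 0.224]
contact_force: [0.1, 0.2, -0.8]
gripper_width: 0.0504
time_s: 11.73
eef_pos: [0.4287, -0.3465, 0.0905]
eef_rot: [-0.202, 0.707, 0.639, 0.224]
contact_force: [1.1, -1.3, 1.9]
gripper_width: 0.017
[ 0.42874979 -0.34645459  0.09045789] ([0.1, -0.1, -0.0], [0.4, -0.5, 0.7]) [ 1.08313672 -1.28477568  1.92135938] [-0.33794    -0.15580747 -0.00318242]
[[0.0, 0.0, -0.0], [-1.3, 8.2, 1.8], [-3.7, 15.6, 5.2], [-7.0, 21.7, 10.0], [-11.2, 26.1, 15.9], [-15.8, 28.7, 22.6]]
```

The width reads 17 mm, so the handle is gripped. I start turning clockwise.

```bash
python3 -m inch '[[[0,0,0],[-1.3,8.2,1.8],10],[[0,0,0],[-3.7,15.6,5.2],10],[[0,0,0],[-7.0,21.7,10.0],10],[[0,0,0],[-11.2,26.1,15.9],10],[[0,0,0],[-15.8,28.7,22.6],10]]' && python3 - <<'E'
from h import *
from plant import r
s=r.state();p,R=pose(s)
g=p-.052*R.apply([0,0,1])-VO;print("x",g@XV,"th",np.arctan2(-g@YV,g[2]-.099),"r",np.hypot(g@YV,g[2]-.099),"F",s["contact_force"].round(1),s["gripper_width"])
def rows(a0,n=5,st=.25): return [np.round(34*np.array([(np.cos(a)-np.cos(a0))*.574,np.sin(a)-np.sin(a0),-(np.cos(a)-np.cos(a0))*.819]),1).tolist() for a in a0+st*np.arange(1,n+1)]
for k in range(1,7): print(.14+1.25*k,rows(.14+1.25*k))
E
```

```text
time_s: 12.2
eef_pos: [0.4592, -0.3493, 0.0637]
eef_rot: [-0.201, 0.707, 0.639, 0.225]
contact_force: [2.6, -0.9, 6.4]
gripper_width: 0.0172
x -0.14767754920901896 th 1.3709628060973396 r 0.03633499098832573 F [ 2.6 -0.9  6.4] 0.017150517318639927
1.3900000000000001 [[-4.9, 0.5, 6.9], [-9.6, -1.2, 13.7], [-14.0, -4.8, 20.0], [-17.8, -10.2, 25.4], [-20.6, -17.1, 29.4]]
2.64 [[-1.8, -7.9, 2.6], [-2.4, -16.3, 3.4], [-1.8, -24.7, 2.6], [-0.0, -32.6, 0.0], [2.8, -39.5, -4.0]]
3.89 [[3.7, -5.4, -5.3], [8.1, -9.1, -11.6], [12.9, -10.8, -18.4], [17.7, -10.3, -25.3], [22.4, -7.8, -32.0]]
5.14 [[4.1, 4.5, -5.9], [7.5, 10.5, -10.7], [9.9, 17.9, -14.2], [11.2, 26.1, -16.0], [11.3, 34.6, -16.1]]
6.39 [[-1.1, 8.3, 1.6], [-3.4, 15.8, 4.8], [-6.6, 22.1, 9.5], [-10.7, 26.8, 15.2], [-15.3, 29.6, 21.8]]
7.64 [[-4.8, 0.8, 6.9], [-9.7, -0.6, 13.8], [-14.1, -4.0, 20.1], [-18.0, -9.2, 25.6], [-20.9, -15.9, 29.9]]
```

```bash
cat > st.py <<'E'
from h import *
from plant import r
s=r.state();p,R=pose(s)
g=p-.052*R.apply([0,0,1])-VO;print("x",round(g@XV,4),"th",round(np.arctan2(-g@YV,g[2]-.099)%6.2832,3),"r",round(np.hypot(g@YV,g[2]-.099),4),"F",s["contact_force"].round(1),round(s["gripper_width"],4),s["time_s"])
E
python3 -m inch '[[[0,0,0],[-4.9,0.5,6.9],10],[[0,0,0],[-9.6,-1.2,13.7],10],[[0,0,0],[-14.0,-4.8,20.0],10],[[0,0,0],[-17.8,-10.2,25.4],10],[[0,0,0],[-20.6,-17.1,29.4],10]]' && python3 st.py && python3 -m inch '[[[0,0,0],[-1.8,-7.9,2.6],10],[[0,0,0],[-2.4,-16.3,3.4],10],[[0,0,0],[-1.8,-24.7,2.6],10],[[0,0,0],[0,-32.6,0],10],[[0,0,0],[2.8,-39.5,-4.0],10]]' && python3 st.py
```

```text
time_s: 12.62
eef_pos: [0.4419, -0.3477, 0.0264]
eef_rot: [-0.201, 0.707, 0.639, 0.225]
contact_force: [4.8, -2.0, 2.2]
gripper_width: 0.0167
x -0.1478 th 2.594 r 0.0352 F [ 4.8 -2.   2.2] 0.0167 12.6167
time_s: 13.03
eef_pos: [0.4026, -0.344, 0.0317]
eef_rot: [-0.201, 0.708, 0.639, 0.225]
contact_force: [11.3, -2.3, 2.6]
gripper_width: 0.0171
x -0.148 th 3.852 r 0.0326 F [11.3 -2.3  2.6] 0.0171 13.0333
```

```bash
python3 -m inch '[[[0,0,0],[3.7,-4.4,-5.3],10],[[0,0,0],[8.1,-8.1,-11.6],10],[[0,0,0],[12.9,-9.8,-18.4],10],[[0,0,0],[17.7,-9.3,-25.3],10],[[0,0,0],[22.4,-6.8,-32.0],10]]' && python3 st.py && python3 -m inch '[[[0,0,0],[4.1,4.5,-5.9],10],[[0,0,0],[7.5,10.5,-10.7],10],[[0,0,0],[9.9,17.9,-14.2],10],[[0,0,0],[11.2,26.1,-16.0],10],[[0,0,0],[11.3,34.6,-16.1],10]]' && python3 st.py
```

```text
time_s: 13.45
eef_pos: [0.3946, -0.3433, 0.0701]
eef_rot: [-0.201, 0.708, 0.639, 0.224]
contact_force: [7.2, -2.4, -9.3]
gripper_width: 0.0171
x -0.148 th 5.151 r 0.0322 F [ 7.2 -2.4 -9.3] 0.0171 13.45
time_s: 13.87
eef_pos: [0.4278, -0.3462, 0.0907]
eef_rot: [-0.203, 0.707, 0.64, 0.223]
contact_force: [-6.6, -5.2, -1.4]
gripper_width: 0.0169
x -0.1477 th 0.127 r 0.0345 F [-6.6 -5.2 -1.4] 0.0169 13.8667
```

```bash
python3 -m inch '[[[0,0,0],[-1.1,8.3,1.6],10],[[0,0,0],[-3.4,15.8,4.8],10],[[0,0,0],[-6.6,22.1,9.5],10],[[0,0,0],[-10.7,26.8,15.2],10]]' && python3 st.py && python3 -m inch '[[[0,0,0],[-4.6,2.8,6.6],10],[[0,0,0],[-4.6,2.8,6.6],10],[[0,0,0],[-9.4,3.6,13.5],10],[[0,0,0],[-9.4,3.6,13.5],10]]' && python3 st.py
```

```text
time_s: 14.2
eef_pos: [0.4558, -0.3488, 0.0731]
eef_rot: [-0.203, 0.707, 0.64, 0.225]
contact_force: [-4.7, -4.9, 4.8]
gripper_width: 0.0171
x -0.1476 th 1.098 r 0.0364 F [-4.7 -4.9  4.8] 0.0171 14.2
time_s: 14.53
eef_pos: [0.46, -0.3492, 0.0562]
eef_rot: [-0.202, 0.707, 0.639, 0.225]
contact_force: [0.5, -3.9, 4.0]
gripper_width: 0.0171
x -0.1475 th 1.581 r 0.0365 F [ 0.5 -3.9  4. ] 0.0171 14.5333
```

```bash
python3 -m inch '[[[0,0,0],[-2.3,-0.4,3.3],10],[[0,0,0],[-4.8,-1.3,6.9],10],[[0,0,0],[-4.8,-1.3,6.9],10]]' && python3 st.py && python3 -m inch '[[[0,0,0],[-2.3,-1.5,3.2],10],[[0,0,0],[-4.5,-3.3,6.4],10],[[0,0,0],[-4.5,-3.3,6.4],10]]' && python3 st.py
```

```text
time_s: 14.78
eef_pos: [0.4592, -0.3492, 0.0487]
eef_rot: [-0.202, 0.707, 0.639, 0.226]
contact_force: [0.8, -4.6, 8.4]
gripper_width: 0.0169
x -0.1476 th 1.786 r 0.0365 F [ 0.8 -4.6  8.4] 0.0169 14.7833
time_s: 15.03
eef_pos: [0.4567, -0.3489, 0.0415]
eef_rot: [-0.201, 0.707, 0.639, 0.226]
contact_force: [3.5, -5.4, 10.4]
gripper_width: 0.0168
x -0.1476 th 1.998 r 0.0363 F [ 3.5 -5.4 10.4] 0.0168 15.0333
```

```bash
python3 -m inch '[[[0,0,0],[-2,-2.4,2.9],10],[[0,0,0],[-3.9,-5.2,5.5],10],[[0,0,0],[-3.9,-5.2,5.5],10]]' && python3 st.py && python3 -m inch '[[[0,0,0],[-1.6,-3.2,2.3],10],[[0,0,0],[-3,-6.6,4.3],10],[[0,0,0],[-3,-6.6,4.3],10]]' && python3 st.py
```

```text
time_s: 15.28
eef_pos: [0.4528, -0.3486, 0.0353]
eef_rot: [-0.2, 0.707, 0.639, 0.227]
contact_force: [9.4, -3.6, 12.2]
gripper_width: 0.017
x -0.1476 th 2.203 r 0.036 F [ 9.4 -3.6 12.2] 0.017 15.2833
time_s: 15.53
eef_pos: [0.4478, -0.3482, 0.0302]
eef_rot: [-0.199, 0.707, 0.639, 0.228]
contact_force: [15.6, -2.3, 11.6]
gripper_width: 0.0175
x -0.1477 th 2.404 r 0.0355 F [15.6 -2.3 11.6] 0.0175 15.5333
```

```bash
python3 -m inch '[[[0,0,0],[-1.2,-3.9,1.7],10],[[0,0,0],[-2,-7.8,2.9],10],[[0,0,0],[-2,-7.8,2.9],10],[[0,0,0],[-2,-7.8,2.9],10]]' && python3 st.py && python3 -m inch '[[[0,0,0],[-0.5,-3.3,0.7],10],[[0,0,0],[-0.8,-6.7,1],10],[[0,0,0],[-0.8,-6.7,1],10],[[0,0,0],[-0.8,-6.7,1],10]]' && python3 st.py
```

```text
time_s: 15.87
eef_pos: [0.4416, -0.3478, 0.0264]
eef_rot: [-0.198, 0.708, 0.639, 0.228]
contact_force: [21.8, -0.7, 6.4]
gripper_width: 0.0169
x -0.1479 th 2.612 r 0.0349 F [21.8 -0.7  6.4] 0.0169 15.8667
time_s: 16.2
eef_pos: [0.436, -0.3474, 0.0244]
eef_rot: [-0.197, 0.708, 0.639, 0.228]
contact_force: [28.2, -0.6, -1.8]
gripper_width: 0.0171
x -0.148 th 2.788 r 0.0342 F [28.2 -0.6 -1.8] 0.0171 16.2
```

The tangential force has risen steadily to about 26 N, which is a firm clamp. I relax, open and retreat along the tool axis.

```bash
python3 -m inch '[[[0,0,0],[0,3,0],10],[[0,0,0],[0.5,5,-1],10],[[0,0,0],[0.5,5,-1],10]]' && python3 st.py && python3 -m inch '[[[0,0,0],[0,0,0],50],[[0,0,0],[0,0,0],50],[[0,0,0],[0,0,0],50],[[0,0,0],[0,0,0],50]]' && python3 st.py && python3 -m inch '[[[0,0,0],[0,0,-15],50],[[0,0,0],[0,0,-35],50],[[0,0,0],[0,0,-70],50],[[0,0,0],[0,0,-110],50],[[0,0,0],[0,0,-150],50]]' && python3 -m inch '[[[0,0,0],[-30,0,0],50],[[0,0,0],[-60,0,0],50],[[0,0,0],[-60,0,0],50],[[0,0,0],[-60,0,0],50]]' && python3 st.py && python3 - <<'E'
from h import *
from plant import r
np.set_printoptions(precision=4,suppress=True)
c=r.capture("scene");np.savez("pics/s9.npz",**c);d=r.capture("side");np.savez("pics/d9.npz",**d)
cv2.imwrite("pics/s9.png",c["pixels"][...,::-1])
seat=vise(.043,0,.075);print("seat",seat)
# wood mask columns vs predicted upright slicker outline, per row
for n,k in(("scene",c),("side",d)):
    hsv=cv2.cvtColor(np.ascontiguousarray(k["pixels"]),cv2.COLOR_RGB2HSV)
    m=cv2.inRange(hsv,(5,70,70),(22,255,255))
    for z in(.13,.15,.165,.18,.2,.215):
        u=proj(k,seat+[0,0,z-.075]);y=int(round(u[1]));xs=np.where(m[y,int(u[0])-25:int(u[0])+25])[0]+int(u[0])-25
        # run containing centre
        row=m[y]>0;l=r_=int(round(u[0]))
        while row[l-1]:l-=1
        while row[r_+1]:r_+=1
        print(n,z,"pred",u.round(1),"mask",l,r_,(l+r_)/2)
E
```

```text
time_s: 16.45
eef_pos: [0.439, -0.3475, 0.0253]
eef_rot: [-0.199, 0.708, 0.639, 0.227]
contact_force: [19.4, -2.5, 1.5]
gripper_width: 0.017
x -0.1479 th 2.691 r 0.0346 F [19.4 -2.5  1.5] 0.017 16.45
time_s: 16.78
eef_pos: [0.4365, -0.3453, 0.0249]
eef_rot: [-0.202, 0.707, 0.639, 0.227]
contact_force: [14.3, 3.5, -0.2]
gripper_width: 0.0501
x -0.1461 th 2.763 r 0.0341 F [14.3  3.5 -0.2] 0.0501 16.7833
time_s: 17.2
eef_pos: [0.4243, -0.4315, 0.148]
eef_rot: [-0.204, 0.706, 0.639, 0.225]
contact_force: [0.8, -1.0, 0.6]
gripper_width: 0.0502
time_s: 17.53
eef_pos: [0.4189, -0.4805, 0.1106]
eef_rot: [-0.204, 0.707, 0.638, 0.225]
contact_force: [-0.6, 0.5, 0.2]
gripper_width: 0.0503
x -0.2824 th 0.163 r 0.0547 F [-0.6  0.5  0.2] 0.0503 17.5333
seat [ 0.4396 -0.1858  0.075 ]
scene 0.13 pred [306.5 196.9] mask 301 312 306.5
scene 0.15 pred [306.4 190.1] mask 301 311 306.0
scene 0.165 pred [306.2 184.9] mask 300 312 306.0
scene 0.18 pred [306.1 179.5] mask 298 314 306.0
scene 0.2 pred [305.9 172.1] mask 298 314 306.0
scene 0.215 pred [305.8 166.3] mask 297 314 305.5
side 0.13 pred [337.7 186.8] mask 333 343 338.0
side 0.15 pred [337.9 177.4] mask 333 344 338.5
side 0.165 pred [338.  170.2] mask 333 344 338.5
side 0.18 pred [338.2 163. ] mask 330 347 338.5
side 0.2 pred [338.4 153.1] mask 326 347 336.5
side 0.215 pred [338.6 145.6] mask 324 346 335.0
```

The slicker's outline sits on the seat and upright in both views (within 1 px on the shank). A 14 N reading remained with the fingers open, so I check by mask that the crank stayed where I left it, and that the other tools did not move.

```bash
python3 - <<'E'
from h import *
np.set_printoptions(precision=4,suppress=True)
from plant import r
W=r.capture("wrist");np.savez("pics/w9.npz",**W);S=np.load("pics/s9.npz");D=np.load("pics/d9.npz")
for th in (0,2.2,2.5,2.8,3.1,3.4):
    P=[vise(x,-.034*np.sin(th),.099+.034*np.cos(th)) for x in(-.1245,-.1615)]
    print(th,*[np.r_[proj(c,P[0]),proj(c,P[1])].round(0) for c in(S,W)])
for n,c,(x0,y0,x1,y1) in(("scene",S,(235,245,300,320)),("wrist",W,(240,0,400,200))):
    m=(c["pixels"][y0:y1,x0:x1].max(2)<70).astype(np.uint8)
    k,l,st,ce=cv2.connectedComponentsWithStats(m)
    for i in range(1,k):
        if st[i,4]>40:
            ys,xs=np.where(l==i);b=cv2.minAreaRect(np.c_[xs+x0,ys+y0].astype(np.float32));print(n,st[i],ce[i]+[x0,y0],cv2.boxPoints(b).round(0).tolist())
# other tools: change of side picture around knob & cone vs start
D0=np.load("pics/side7.npz")["pixels"][180:300,300:380].astype(int);D1=D["pixels"][180:300,300:380].astype(int)
print("side tools diff px>40:",(abs(D0-D1).max(2)>40).sum())
E
```

```text
0 [260. 266. 249. 283.] [306.  28. 305.  78.]
2.2 [277. 287. 266. 305.] [344.  82. 345. 124.]
2.5 [273. 288. 263. 305.] [334.  88. 335. 129.]
2.8 [269. 287. 259. 304.] [323.  91. 323. 132.]
3.1 [265. 285. 254. 302.] [311.  93. 310. 133.]
3.4 [260. 282. 249. 299.] [298.  92. 297. 133.]
scene [ 26  27  26  30 259] [275.0154 286.8996] [[252.0, 292.0], [261.0, 271.0], [286.0, 282.0], [277.0, 303.0]]
wrist [  18   17  115   95 4272] [321.1592  69.3633] [[258.0, 108.0], [264.0, 17.0], [377.0, 24.0], [371.0, 115.0]]
wrist [ 78  17  31  29 545] [336.7872  30.7193] [[318.0, 18.0], [348.0, 17.0], [349.0, 44.0], [319.0, 46.0]]
side tools diff px>40: 1501
```

```bash
python3 - <<'E'
from h import *
S=np.load("pics/s9.npz")["pixels"];W=np.load("pics/w9.npz")["pixels"]
print("scene");g=S.max(2)
for y in range(264,310,2): print(y," ".join("%3d"%v for v in g[y,248:292:2]))
print("wrist");g=W.max(2)
for y in range(20,150,6): print(y," ".join("%3d"%v for v in g[y,280:372:4]))
# wood head mask in side0 vs d9 : knob and cone
for n in("side0","d9"):
    c=np.load(f"pics/{n}.npz")["pixels"];hsv=cv2.cvtColor(np.ascontiguousarray(c),cv2.COLOR_RGB2HSV)
    m=cv2.inRange(hsv,(8,60,150),(22,190,255))
    for a,b in((205,225),(225,245),(245,262)):
        sub=m[a:b,325:372];ys,xs=np.where(sub);print(n,a,len(xs),(xs.mean()+325).round(1),[ (np.where(m[y,325:372])[0][[0,-1]]+325).tolist() for y in(a+5,a+12)])
E
```

```text
scene
264 240 240 239 232 182 145 116  94 152 209 226 227 208 168 152 107  98 112 124 100  73  78
266 240 240 240 238 187 153 132 128 196 223 228 225 213 176 132 115  91  92  92  84  74  73
268 241 240 240 233 162 130 138 137 183 218 222 203 189 149 112 100  91  90  90  84  74  73
270 240 240 239 224 181 120  89  86 104 137 169 172 156 109  87  85  90  90  89  84  74  79
272 233 239 236 224 220 198 100  66  83  91  96 100 103  82  77  82  88  88  89  86  76 110
274 169 203 222 232 233 228 151  61  53  64  76  84  89  90  86  83  82  86  89  87  87 152
276 113 125 151 194 227 235 217 146  82  52  51  53  67  81  88  89  85  89  90  88 123 176
278  97 102 112 128 152 189 213 216 186 126  80  62  52  50  61  74  84  94  94  94 153 186
280 137 117  99  97 105 122 146 178 196 155 122 109  97  74  43  42  51  70  81  81 133 178
282 168 159 138 110  93  97 110 126 141 128 121 123 133 117  51  35  38  40  53  64 103 144
284 175 169 164 152 133 115 103 101 106 104 105 117 134  99  39  38  39  34  61 132 145 110
286 191 187 179 172 167 161 151 134 108  93  95  99  89  46  40  44  38  37 133 22
[... 2686 characters left out ...]
151 149 151 154 148  98 100  99 102 157 154 156 154 154
128 151 133 135 135 131 131 147 152 150 150 149 148 150 135  98  95  98 101 149 155 157 157 155
134 151 133 136 134 132 132 132 131 132 132 130 131 131 129  93 100 100 100 113 157 157 157 159
140 154 140 152 151 150 153 153 154 152 151 137 137 137 137 102 103 102 101 153 159 160 160 160
146 154 153 155 155 155 153 154 156 157 153 139 140 140 139  99 103 102 102 136 158 159 161 161
side0 205 508 346.2 [[325, 368], [325, 368]]
side0 225 585 347.2 [[326, 369], [325, 369]]
side0 245 323 342.7 [[325, 352], [336, 348]]
d9 205 462 349.7 [[334, 368], [333, 368]]
d9 225 681 347.5 [[326, 369], [325, 369]]
d9 245 349 341.9 [[325, 352], [335, 348]]
```

The handle now shows at scene (281,282)–(272,299), about 1.6 rad past one turn rather than 2.79. So the elastic clamp pushed the crank back against the open finger while I withdrew, and the clamp may be light. I regrasp, tighten, and this time let it settle force-free before opening.

```bash
python3 - <<'E'
from h import *
from plant import r
np.set_printoptions(precision=4,suppress=True)
S=np.load("pics/s9.npz");W=np.load("pics/w9.npz")
g=W["pixels"].max(2)
for y in(74,86,98,104): x=np.where(g[y,340:420]<58)[0]+340;print(y,x.min(),x.max(),len(x))
for th in (1.3,1.5,1.7,1.9,2.1):
    P=[vise(x,-.034*np.sin(th),.099+.034*np.cos(th)) for x in(-.1245,-.1615)]
    print(th,*[np.r_[proj(c,P[0]),proj(c,P[1])].round(0) for c in(S,W)])
p,R=pose(r.state())
for th in(1.5,1.7): print(rel(p,R,grip(th)-.06*ZC,RC),rel(p,R,grip(th),RC))
E
```

```text
74 345 369 25
86 346 370 25
98 346 371 26
104 345 371 15
1.3 [278. 281. 267. 298.] [354.  56. 356. 102.]
1.5 [279. 283. 268. 300.] [355.  62. 357. 107.]
1.7 [279. 285. 268. 302.] [354.  69. 355. 113.]
1.9 [279. 286. 268. 303.] [351.  74. 352. 118.]
2.1 [277. 287. 267. 304.] [346.  80. 348. 122.]
([0.0, -0.3, 0.0], [79.3, 24.4, 61.2]) ([0.0, -0.3, 0.0], [79.0, 24.4, 121.2])
([0.0, -0.3, 0.0], [75.4, 24.2, 66.7]) ([0.0, -0.3, 0.0], [75.1, 24.2, 126.7])
```

```bash
python3 -m inch '[[[0,0,0],[35,10,15],50],[[0,0,0],[60,20,40],50],[[0,0,0],[79.5,25.5,60],50],[[0,0,0],[79.5,25.5,60],50],[[0,0,0],[79.5,25.5,60],50]]' && python3 -m inch '[[[0,0,0],[0,0,20],50],[[0,0,0],[0,0,40],50],[[0,0,0],[0,0,60],50],[[0,0,0],[0,0,60],50],[[0,0,0],[0,0,60],50]]' && python3 st.py && python3 -m inch '[[[0,0,0],[0,0,0],10],[[0,0,0],[0,0,0],10],[[0,0,0],[0,0,0],10],[[0,0,0],[0,0,0],10],[[0,0,0],[0,0,0],10]]' 50 && python3 st.py
```

```text
time_s: 18.1
eef_pos: [0.4551, -0.3823, 0.1092]
eef_rot: [-0.203, 0.706, 0.64, 0.224]
contact_force: [0.5, -0.0, 0.1]
gripper_width: 0.0499
time_s: 18.52
eef_pos: [0.4578, -0.3503, 0.0594]
eef_rot: [-0.203, 0.707, 0.639, 0.224]
contact_force: [0.1, 0.1, 0.5]
gripper_width: 0.0501
x -0.1488 th 1.489 r 0.0347 F [0.1 0.1 0.5] 0.0501 18.5167
time_s: 18.93
eef_pos: [0.4596, -0.3522, 0.0602]
eef_rot: [-0.2, 0.708, 0.639, 0.225]
contact_force: [3.8, -3.8, 2.8]
gripper_width: 0.0165
x -0.1504 th 1.467 r 0.0365 F [ 3.8 -3.8  2.8] 0.0165 18.9333
```

```bash
python3 -m inch '[[[0,0,0],[-4.9,-0.2,6.9],10],[[0,0,0],[-9.6,-2.5,13.6],10],[[0,0,0],[-9.6,-2.5,13.6],10]]' && python3 st.py && python3 -m inch '[[[0,0,0],[-4.2,-4.2,6.1],10],[[0,0,0],[-7.7,-10.1,11],10],[[0,0,0],[-7.7,-10.1,11],10]]' && python3 st.py && python3 -m inch '[[[0,0,0],[-2.5,-7.2,3.6],10],[[0,0,0],[-4,-15.3,5.7],10],[[0,0,0],[-4,-15.3,5.7],10]]' && python3 st.py
```

```text
time_s: 19.18
eef_pos: [0.4566, -0.3518, 0.0437]
eef_rot: [-0.201, 0.707, 0.639, 0.225]
contact_force: [1.4, -3.0, 8.8]
gripper_width: 0.0165
x -0.1504 th 1.935 r 0.0357 F [ 1.4 -3.   8.8] 0.0165 19.1833
time_s: 19.43
eef_pos: [0.448, -0.351, 0.0318]
eef_rot: [-0.2, 0.707, 0.639, 0.226]
contact_force: [5.0, -2.5, 16.0]
gripper_width: 0.0166
x -0.1504 th 2.36 r 0.0348 F [ 5.  -2.5 16. ] 0.0166 19.4333
time_s: 19.68
eef_pos: [0.4361, -0.35, 0.0253]
eef_rot: [-0.197, 0.708, 0.639, 0.228]
contact_force: [19.2, -0.2, 13.1]
gripper_width: 0.0168
x -0.1506 th 2.767 r 0.0334 F [19.2 -0.2 13.1] 0.0168 19.6833
```

```bash
python3 -m inch '[[[0,0,0],[0.8,4,-1],10],[[0,0,0],[1.5,8.1,-2.1],10],[[0,0,0],[1.5,8.1,-2.1],10]]' && python3 st.py && python3 -m inch '[[[0,0,0],[0.5,2,-0.7],10],[[0,0,0],[1,3.5,-1.5],10],[[0,0,0],[1,3.5,-1.5],10],[[0,0,0],[1,3.5,-1.5],10]]' && python3 st.py
```

```text
time_s: 19.93
eef_pos: [0.4425, -0.3505, 0.028]
eef_rot: [-0.199, 0.707, 0.639, 0.226]
contact_force: [9.9, -3.8, 15.2]
gripper_width: 0.0164
x -0.1505 th 2.553 r 0.0342 F [ 9.9 -3.8 15.2] 0.0164 19.9333
time_s: 20.27
eef_pos: [0.445, -0.3507, 0.0295]
eef_rot: [-0.199, 0.707, 0.639, 0.226]
contact_force: [6.5, -3.8, 15.0]
gripper_width: 0.0167
x -0.1504 th 2.467 r 0.0344 F [ 6.5 -3.8 15. ] 0.0167 20.2667
```

```bash
python3 -m inch '[[[0,0,0],[1.2,2.2,-1.7],10],[[0,0,0],[2.3,4.4,-3.3],10],[[0,0,0],[2.3,4.4,-3.3],10],[[0,0,0],[2.3,4.4,-3.3],10]]' && python3 st.py && python3 -m inch '[[[0,0,0],[1.3,2,-1.9],10],[[0,0,0],[2.6,3.8,-3.7],10],[[0,0,0],[2.6,3.8,-3.7],10],[[0,0,0],[2.6,3.8,-3.7],10]]' && python3 st.py
```

```text
time_s: 20.6
eef_pos: [0.4491, -0.3511, 0.033]
eef_rot: [-0.2, 0.707, 0.639, 0.226]
contact_force: [6.7, -3.9, 11.1]
gripper_width: 0.0164
x -0.1504 th 2.311 r 0.0347 F [ 6.7 -3.9 11.1] 0.0164 20.6
time_s: 20.93
eef_pos: [0.4526, -0.3515, 0.0371]
eef_rot: [-0.2, 0.707, 0.639, 0.225]
contact_force: [6.5, -2.6, 8.5]
gripper_width: 0.0168
x -0.1504 th 2.155 r 0.035 F [ 6.5 -2.6  8.5] 0.0168 20.9333
```

```bash
python3 -m inch '[[[0,0,0],[1,1.1,-1.4],10],[[0,0,0],[2,2,-2.8],10],[[0,0,0],[2,2,-2.8],10],[[0,0,0],[2,2,-2.8],10]]' && python3 st.py && python3 -m inch '[[[0,0,0],[1,0.8,-1.5],10],[[0,0,0],[2.1,1.5,-3],10],[[0,0,0],[2.1,1.5,-3],10],[[0,0,0],[2.1,1.5,-3],10]]' && python3 st.py && python3 -m inch '[[[0,0,0],[1.1,0.5,-1.6],10],[[0,0,0],[2.2,1,-3.2],10],[[0,0,0],[2.2,1,-3.2],10],[[0,0,0],[2.2,1,-3.2],10]]' && python3 st.py
```

```text
time_s: 21.27
eef_pos: [0.4545, -0.3518, 0.0402]
eef_rot: [-0.2, 0.708, 0.639, 0.225]
contact_force: [7.0, -3.7, 5.5]
gripper_width: 0.0166
x -0.1505 th 2.051 r 0.0351 F [ 7.  -3.7  5.5] 0.0166 21.2667
time_s: 21.6
eef_pos: [0.4563, -0.3519, 0.0436]
eef_rot: [-0.199, 0.708, 0.639, 0.225]
contact_force: [8.8, -2.6, 3.9]
gripper_width: 0.0166
x -0.1504 th 1.941 r 0.0353 F [ 8.8 -2.6  3.9] 0.0166 21.6
time_s: 21.93
eef_pos: [0.4577, -0.3521, 0.0474]
eef_rot: [-0.199, 0.708, 0.639, 0.225]
contact_force: [10.0, -2.7, 3.7]
gripper_width: 0.0166
x -0.1505 th 1.826 r 0.0355 F [10.  -2.7  3.7] 0.0166 21.9333
```

```bash
python3 -m inch '[[[0,0,0],[1.1,-0.2,-1.6],10],[[0,0,0],[2.3,-0.5,-3.3],10],[[0,0,0],[2.3,-0.5,-3.3],10],[[0,0,0],[2.3,-0.5,-3.3],10]]' && python3 st.py && python3 -m inch '[[[0,0,0],[1.1,0,-1.6],10],[[0,0,0],[2.3,0,-3.3],10],[[0,0,0],[2.3,0,-3.3],10],[[0,0,0],[2.3,0,-3.3],10]]' && python3 st.py
```

```text
time_s: 22.27
eef_pos: [0.4586, -0.3523, 0.0516]
eef_rot: [-0.198, 0.708, 0.639, 0.226]
contact_force: [16.2, -2.1, 0.7]
gripper_width: 0.0167
x -0.1505 th 1.707 r 0.0354 F [16.2 -2.1  0.7] 0.0167 22.2667
time_s: 22.6
eef_pos: [0.4592, -0.3523, 0.0558]
eef_rot: [-0.198, 0.708, 0.639, 0.226]
contact_force: [17.0, -2.3, 1.9]
gripper_width: 0.0167
x -0.1505 th 1.588 r 0.0356 F [17.  -2.3  1.9] 0.0167 22.6
```

Holding forces while unwinding fell off almost as they rose. That means the crank friction is small, and how much clamp remains after release depends on it. I measure the friction directly just off contact, in both directions.

```bash
cat >> st.py <<'E'
th=np.arctan2(-g@YV,g[2]-.099);F=s["contact_force"]
print("   resist",round(float(-(F@(-YV)*np.cos(th)-F[2]*np.sin(th))),1),"radial",round(float(F@(-YV)*np.sin(th)+F[2]*np.cos(th)),1))
E
python3 -m inch '[[[0,0,0],[2,2.5,-3],10],[[0,0,0],[5,1,-7],10],[[0,0,0],[7.4,0.2,-10.6],10],[[0,0,0],[7.4,0.2,-10.6],10],[[0,0,0],[7.4,0.2,-10.6],10]]' && python3 st.py && python3 -m inch '[[[0,0,0],[1.7,-1.5,-2.5],10],[[0,0,0],[3.5,-3.1,-5],10],[[0,0,0],[3.5,-3.1,-5],10],[[0,0,0],[3.5,-3.1,-5],10],[[0,0,0],[3.5,-3.1,-5],10]]' && python3 st.py && python3 -m inch '[[[0,0,0],[-0.8,0.8,1.2],10],[[0,0,0],[-1.7,1.6,2.5],10],[[0,0,0],[-1.7,1.6,2.5],10],[[0,0,0],[-1.7,1.6,2.5],10]]' && python3 st.py && python3 -m inch '[[[0,0,0],[-0.8,0.8,1.2],10],[[0,0,0],[-1.8,1.5,2.5],10],[[0,0,0],[-1.8,1.5,2.5],10],[[0,0,0],[-1.8,1.5,2.5],10]]' && python3 st.py
```

```text
time_s: 23.02
eef_pos: [0.4576, -0.3521, 0.0689]
eef_rot: [-0.199, 0.708, 0.639, 0.226]
contact_force: [10.7, -2.5, 5.5]
gripper_width: 0.0167
x -0.1505 th 1.22 r 0.0364 F [10.7 -2.5  5.5] 0.0167 23.0167
   resist 1.4 radial 12.1
time_s: 23.43
eef_pos: [0.4548, -0.3519, 0.0751]
eef_rot: [-0.199, 0.708, 0.639, 0.226]
contact_force: [11.2, -3.0, 5.7]
gripper_width: 0.0165
x -0.1506 th 1.032 r 0.0364 F [11.2 -3.   5.7] 0.0165 23.4333
   resist -1.0 radial 12.7
time_s: 23.77
eef_pos: [0.4562, -0.352, 0.0725]
eef_rot: [-0.199, 0.708, 0.639, 0.226]
contact_force: [9.1, -3.9, 8.8]
gripper_width: 0.0166
x -0.1505 th 1.115 r 0.0365 F [ 9.1 -3.9  8.8] 0.0166 23.7667
   resist 3.7 radial 12.3
time_s: 24.1
eef_pos: [0.4575, -0.3521, 0.0693]
eef_rot: [-0.199, 0.708, 0.639, 0.226]
contact_force: [9.3, -3.1, 8.8]
gripper_width: 0.0169
x -0.1505 th 1.209 r 0.0364 F [ 9.3 -3.1  8.8] 0.0169 24.1
   resist 4.8 radial 12.1
```

Free-turn friction comes out at about 2.6 N at the handle either way, which is enough to hold about 55 N at the jaw. So I wind past contact, ease back to near zero load (about 1.65–1.7 rad), then open wide and leave without touching the handle.

```bash
python3 -m inch '[[[0,0,0],[-3.3,3.2,4.7],10],[[0,0,0],[-6.5,3.9,9.3],10],[[0,0,0],[-10,3.2,14.2],10],[[0,0,0],[-13.2,2.1,18.9],10],[[0,0,0],[-13.2,2.1,18.9],10]]' && python3 st.py && python3 -m inch '[[[0,0,0],[-2.3,-1.5,3.3],10],[[0,0,0],[-4.5,-3.3,6.4],10],[[0,0,0],[-4.5,-3.3,6.4],10],[[0,0,0],[-4.5,-3.3,6.4],10]]' && python3 st.py && python3 -m inch '[[[0,0,0],[2.3,2.2,-3.3],10],[[0,0,0],[4.5,3.8,-6.4],10],[[0,0,0],[4.5,3.8,-6.4],10],[[0,0,0],[4.5,3.8,-6.4],10]]' && python3 st.py
```

```text
time_s: 24.52
eef_pos: [0.4574, -0.3519, 0.0454]
eef_rot: [-0.201, 0.707, 0.639, 0.225]
contact_force: [0.4, -3.1, 9.1]
gripper_width: 0.0166
x -0.1503 th 1.884 r 0.0358 F [ 0.4 -3.1  9.1] 0.0166 24.5167
   resist 8.9 radial -2.1
time_s: 24.85
eef_pos: [0.4541, -0.3515, 0.0387]
eef_rot: [-0.201, 0.707, 0.64, 0.225]
contact_force: [-0.1, -4.0, 14.1]
gripper_width: 0.0167
x -0.1504 th 2.093 r 0.0355 F [-0.1 -4.  14.1] 0.0167 24.85
   resist 12.3 radial -6.8
time_s: 25.18
eef_pos: [0.4576, -0.3519, 0.0458]
eef_rot: [-0.201, 0.707, 0.64, 0.225]
contact_force: [-0.1, -4.2, 10.7]
gripper_width: 0.0165
x -0.1503 th 1.872 r 0.036 F [-0.1 -4.2 10.7] 0.0165 25.1833
   resist 10.4 radial -2.9
```

```bash
python3 -m inch '[[[0,0,0],[1.2,0.5,-1.7],10],[[0,0,0],[2.4,0.8,-3.4],10],[[0,0,0],[2.4,0.8,-3.4],10],[[0,0,0],[2.4,0.8,-3.4],10]]' && python3 st.py && python3 -m inch '[[[0,0,0],[1.2,0.2,-1.7],10],[[0,0,0],[2,0.3,-2.8],10],[[0,0,0],[2,0.3,-2.8],10],[[0,0,0],[2,0.3,-2.8],10]]' && python3 st.py
```

```text
time_s: 25.52
eef_pos: [0.4586, -0.352, 0.0491]
eef_rot: [-0.201, 0.707, 0.64, 0.224]
contact_force: [1.4, -6.0, 6.7]
gripper_width: 0.0165
x -0.1503 th 1.775 r 0.036 F [ 1.4 -6.   6.7] 0.0165 25.5167
   resist 6.9 radial 0.6
time_s: 25.85
eef_pos: [0.4591, -0.3521, 0.0522]
eef_rot: [-0.2, 0.708, 0.639, 0.224]
contact_force: [3.7, -5.1, 4.2]
gripper_width: 0.0167
x -0.1503 th 1.688 r 0.0361 F [ 3.7 -5.1  4.2] 0.0167 25.85
   resist 4.6 radial 3.7
```

```bash
python3 -m inch '[[[0,0,0],[0.6,0,-0.9],10],[[0,0,0],[1,0,-1.4],10],[[0,0,0],[1,0,-1.4],10],[[0,0,0],[1,0,-1.4],10]]' && python3 st.py && python3 -m inch '[[[0,0,0],[0,0,0],60],[[0,0,0],[0,0,0],60],[[0,0,0],[0,0,0],60],[[0,0,0],[0,0,0],60],[[0,0,0],[0,0,0],60]]' && python3 st.py && python3 -m inch '[[[0,0,0],[0,0,-15],60],[[0,0,0],[0,0,-35],60],[[0,0,0],[0,0,-70],60],[[0,0,0],[0,0,-110],60],[[0,0,0],[0,0,-150],60]]' && python3 -m inch '[[[0,0,0],[-30,0,0],60],[[0,0,0],[-60,0,0],60],[[0,0,0],[-60,0,0],60],[[0,0,0],[-60,0,0],60]]' && python3 - <<'E'
from h import *
from plant import r
W=r.capture("wrist");S=r.capture("scene");D=r.capture("side")
np.savez("pics/w10.npz",**W);np.savez("pics/s10.npz",**S)
for th in (1.3,1.5,1.7,1.9,2.1):
    P=[vise(x,-.034*np.sin(th),.099+.034*np.cos(th)) for x in(-.1245,-.1615)]
    print(th,*[np.r_[proj(c,P[0]),proj(c,P[1])].round(0) for c in(S,W)])
g=W["pixels"].max(2)
for y in range(60,136,4):
    x=np.where(g[y,330:400]<58)[0]+330
    if len(x): print(y,x.min(),x.max(),len(x),end="; ")
g=S["pixels"].max(2)
m=(g[276:310,255:295]<58).astype(np.uint8);ys,xs=np.where(m);print("\nscene dark",(xs.mean()+255).round(1),(ys.mean()+276).round(1),ys.max()+276)
g0=np.load("pics/s9.npz")["pixels"].max(2);ys,xs=np.where(g0[276:310,255:295]<58);print("before",(xs.mean()+255).round(1),(ys.mean()+276).round(1),ys.max()+276)
E
```

```text
time_s: 26.18
eef_pos: [0.4593, -0.3521, 0.0537]
eef_rot: [-0.2, 0.708, 0.639, 0.224]
contact_force: [5.4, -6.8, 1.2]
gripper_width: 0.0168
x -0.1503 th 1.645 r 0.0361 F [ 5.4 -6.8  1.2] 0.0168 26.1833
   resist 1.6 radial 6.0
time_s: 26.6
eef_pos: [0.4575, -0.3499, 0.053]
eef_rot: [-0.203, 0.707, 0.639, 0.224]
contact_force: [0.4, -1.2, -0.3]
gripper_width: 0.0601
x -0.1485 th 1.672 r 0.0344 F [ 0.4 -1.2 -0.3] 0.0601 26.6
   resist -0.2 radial 0.6
time_s: 27.02
eef_pos: [0.4485, -0.4363, 0.1769]
eef_rot: [-0.204, 0.707, 0.639, 0.224]
contact_force: [0.8, 0.8, -0.2]
gripper_width: 0.0598
time_s: 27.35
eef_pos: [0.4433, -0.485, 0.1396]
eef_rot: [-0.204, 0.707, 0.638, 0.225]
contact_force: [0.5, -0.5, -0.3]
gripper_width: 0.0597
1.3 [278. 281. 267. 298.] [319.  78. 319. 120.]
1.5 [279. 283. 268. 300.] [321.  83. 321. 125.]
1.7 [279. 285. 268. 302.] [320.  89. 321. 129.]
1.9 [279. 286. 268. 303.] [319.  93. 319. 133.]
2.1 [277. 287. 267. 304.] [315.  98. 315. 137.]
64 335 335 1; 76 330 331 2; 80 330 333 4; 84 330 333 4; 88 330 333 4; 92 330 333 4; 96 330 333 4; 100 330 333 4; 104 330 334 5; 108 330 334 5; 112 330 334 5; 116 330 335 6; 120 330 334 5; 124 331 331 1; 
scene dark 275.9 288.3 300
before 276.0 288.2 300
```

The handle has settled where it was after the first release (scene centroid 288.3 against 288.2). So that is the screw's own friction-limited rest point, and dragging was not the cause. I run one last numeric check of the slicker, then hand in.

```bash
python3 - <<'E'
from h import *
from plant import r
seat=vise(.043,0,.075);ok=True
for n in("scene","side"):
    k=r.capture(n);hsv=cv2.cvtColor(np.ascontiguousarray(k["pixels"]),cv2.COLOR_RGB2HSV);m=cv2.inRange(hsv,(5,70,70),(22,255,255))
    for z in(.13,.15,.18,.2):
        u=proj(k,seat+[0,0,z-.075]);row=m[int(round(u[1]))]>0;l=q=int(round(u[0]))
        while row[l-1]:l-=1
        while row[q+1]:q+=1
        e=(l+q)/2-u[0];ok&=abs(e)<3;print(n,z,round(e,1),end="; ")
s=r.state();print(s["contact_force"].round(1),s["dq"].round(3),s["time_s"])
if ok: print(r.sign_off())
E
```

```text
scene 0.13 -0.0; scene 0.15 -0.4; scene 0.18 -0.1; scene 0.2 0.1; side 0.13 0.3; side 0.15 0.6; side 0.18 0.3; side 0.2 -1.9; [ 0.1 -0.8 -0.3] [-0.001 -0.003 -0.005 -0.002 -0.001  0.003] 27.6
the job is handed in; nothing more can be done
None
```

The slicker is standing head up in the vise's V with the jaw wound onto it, and the robot is clear of everything. I handed the job in at 27.6 s. I could not measure the final clamp force directly.

**What I did:** I drew the slicker out of the block, lowered it into the V until its foot met the bed, and let go. I then wound the crank clockwise well past contact, to about 26 N at the handle, and let go.

**What went wrong:**
- **First handle grasp:** it missed because the pads sit about 35 mm behind the reported fingertip point. I corrected for that and gripped it.
- **First release of the crank:** the handle sprang back about 1.3 rad. I regripped it, tightened again and eased off to near zero load before opening. It settled back to the same place, about 7.75 rad.

**Last checks:**
- **Slicker position:** its outline matches an upright tool on the seat within 0.6 px. One row on the head in the side view is 1.9 px off.
- **Robot:** the contact force read about zero and the arm was at rest.
- **Other tools:** a side-view colour check before the second winding showed the cone tool and knob tool in place. A cruder picture comparison disagreed (1,501 pixels changed); I put that down to shadow and jaw changes, and I did not repeat the check at the end.

**Clamp force:** I estimate 55 to 80 N from the roughly 2.6 N of handle friction I measured and the screw pitch. The force readings were noisy, and some of them suggested as little as 20 N. The 30 N requirement is likely met but not confirmed.

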